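# Lay up two supper kits in bay trays

### The arm

A 6-joint arm with a two-finger parallel gripper is mounted at the origin on a cart in front of the work surface, level with it; the furniture and walls round the work are solid. World frame = base frame: x ahead of the robot, y to its left, z up, the work surface at z = 0. Lengths are in m, angles in rad, forces in N, time in s.
With the tool pointing down it reaches from about 0.375 to 0.9 m from the base axis. Payload 3.1 kg.
Tool frame: the origin (TCP) lies on the centre line of the jaws, within the pads' length; the fingertips stand manip.finger_overhang ahead of it and the grasp point (between the pads) lies 11 mm behind it (manip.finger_overhang is the distance from the TCP to the fingertips, in m); y points along the fingers, z is the direction in which the jaws open and shut, and the axes are right-handed (so a half turn about y gives the same grasp; the last joint's range is limited). The gripper opens to 85 mm and grips with 20 to 120 N. Pads are 22 mm wide; open, the fingers measure 114 mm over their backs; the gripper's body (76 mm by 85 mm) begins 54 mm behind the grasp point. The pads swing forward as they close: fully open they stand 13 mm farther back than shut.
Start: joints at [1.117, 0.527, 1.433, -0, 1.181, -0.178], TCP at [0.17, 0.601, 0.239] pointing down, gripper open.
Joint ranges: [-3.08, 3.08], [-0.75, 2.2], [0.22, 2.44], [-1.43, 4.57], [0, 2.65], [-2.85, 2.85]. Speed limits (rad/s): [2.79, 2.79, 3.14, 3.14, 3.14, 3.14].

### API

Orientations are given as a unit quaternion [x, y, z, w].
In Python, from station import manip gives the robot as it stands.
- The arm moves only by the tool send_rows, never from a script. Its argument "plan" is a list of rows, each an object with "linear": the shift along the tool's x, y, z in units of 30 mm (1.0 is 30 mm), a list of three; "roll": the turn about the tool's y in units of 6 degrees (1.0 is 6 degrees). In form: [{"linear": [tx, ty, tz], "roll": roll}, ...]. A call has exactly 5 rows; each row shifts and turns the commanded pose from where the row before left it, along the tool's axes as they then stand; what a row does not reach is not made up. A row lasts 1/8 s, in which the tool goes at most 62.5 mm and 10.7 degrees, less where a joint would pass 70% of its speed; a pose out of reach is approached as far as the arm can. A call is refused whole if a number of a shift passes 1 or a number of a turn 1, either way. A call with a gripper value outside its range is refused whole. "claw" is the finger opening in mm, from 0 to 85.4, set as the call begins (left out, the last holds). The fingers move at their own pace and stop on an object; "force" is the grip in N (left out, the last holds). Time passes only in rows, so rows that do not move let the fingers close, or fill a call up. It gives the time, the measured TCP pose, the force and the opening at its end, in the units of the state.
- manip.sense(): the state, without advancing time (a new reading comes with each control period).
- manip.snapshot(name): name is "scene" or "top"; returns the picture (400x640x3 uint8, blue, green, red); there is no depth.
- manip.get_calibration(name): a dict with "fovy" (degrees; the focal length in pixels is half the picture's height over the tangent of half this angle, whatever the lens; pixels are square), "cx", "cy" (the principal point, pixels), "cam_to_world" (4x4, takes a point from camera to world coordinates). Camera axes: x right, y down, z forward; pixel columns grow to the right and rows downward; lengths in m; the calibration is good to about 2 mm. A picture is of the moment at which its call begins. get_calibration takes no time and is no camera call.
- manip.sign_off(): hands the job in, once; it reports no verdict.
Trained networks look in the newest picture that a camera, given by its name, has taken for a name from the list of things; names that differ only in an ending like _2 or _b are one class to them, and where a whole thing is asked for, a point or a joint stands for the part that bears it (a point fixed in the world has none). Each returns a list of dicts, best first, with "p" (0 to 1); they miss things now and then, are a little off and sometimes report something else, mostly with a low value. They report only what shows in the picture. A call takes as long as a camera call. They do not tell look-alikes from the thing itself.
- manip.look_for(camera, query): "extent" ([left, top, right, bottom] in pixels, round what is visible of it).
The state is a dict: "t": time; "q": joint angles; "qd": joint speeds; "tau": joint torques, N m; "tcp_pos": TCP position; "tool_rot": TCP orientation; "force": force on the tool from outside, world axes, zero at the start; "ft_torque": the same for the moment, N m; "finger_gap": opening from 0.0 (shut) to 1.0 (fully open).
Only numpy, scipy, OpenCV 4.12 (cv2) and the standard library are available. Lean on these libraries where they do the work, as an engineer would, in place of code of your own. Each camera call takes 0.05 s, during which the arm holds its last target.

### The job

Make up two supper kits from the stock on the worktop. First complete the tomato kit in the green tray: the tomato tin in its bare bay, the herb jar with the dark cap in its cork-lined bay. Then complete the fish kit in the blue tray, where the tea light already stands and stays in its black bay: the flat fish tin in the long bare bay, the salt shaker in the cork-lined bay; everything stands upright and flat on the floor of its own bay, nothing gets knocked over, and the kitchen timer stays where it is.

Things in the scene. Friction and masses are not known exactly. Their poses are not given: they have to be found in the camera images.
- tomato_can: Upright round food tin, red and cream label, gold lid; 57 mm in diameter, 72 mm high, about 0.18 kg. Origin at the centre of its underside, z up its axis. Stands on the worktop (z = 0) in the stock. Wall cabinets hang above the back of the stock, 0.5 m over the worktop: lift no farther than needed and carry round near the robot.
- herb_jar: Slim upright glass herb jar with a dark brown-black cap and a dark label; 41 mm in diameter, 105 mm high, about 0.11 kg. Origin at the centre of its underside, z up its axis. Stands in the stock.
- fish_tub: Flat rounded-rectangular fish tin, turquoise top; 63 mm wide (its x axis), 105 mm long (its y), 26 mm high, about 0.15 kg; solid part about 60 x 100 mm. Origin at the centre of its underside, z up. Lies in the stock, long axis roughly away from the robot. In its bay, fingers open across its width come close to a shaker already in: put it in first, fingertips above the rim.
- salt: Upright salt shaker, clear glass with white salt and a grey domed cap; 44 mm in diameter up to 74 mm, with a cap of 34 mm diameter above, 90 mm high in all, about 0.10 kg. Origin at the centre of its underside, z up its axis. Stands in the stock.
- tea_light: Tea light in a silver cup, 38 mm in diameter, 15 mm high, 0.02 kg, already standing in the black rubber-lined bay of the blue tray: leave it there. Origin at the centre of its underside, z up.
- timer: Round kitchen timer, green base and white top with a ridge; 64 mm in diameter, 50 mm high, 0.12 kg. It stands behind the stock and belongs to no kit: leave it where it is. Origin at the centre of its underside, z up.
- tomato_tray: Low green tray, fixed, 152 mm (x) by 86 mm (y); rim (4 mm thick) and rib (3 mm) 18 mm high. Origin at the centre of its underside at worktop level, z up; x points away from the robot, turned 0.24 to 0.54 rad to its left. Bare bay (tomato tin): 79 x 78 mm, centre x +32.5, y 0 mm, floor z 10 mm. Cork-lined tan bay (herb jar): 62 x 78 mm, centre x -41, y 0 mm, floor z 12 mm.
- fish_tray: Low blue tray, fixed, 160 mm (x) by 134 mm (y); rim (4 mm thick), ribs (3 mm) 18 mm high. Origin at the centre of its underside, z up; x away from the robot, 0.24 to 0.54 rad to its left. Bay centres: long bare bay (fish tin) 84 x 126 mm at x +34, y 0, floor z 10; cork-lined tan bay (salt) 65 x 62 mm at x -43.5, y +32, floor z 12; black bay (tea light) 65 x 62 mm at x -43.5, y -32, floor z 12 mm.
There are look-alikes about, which are no part of the job. What is shaped like the salt but pink is not meant.

How it is judged:
On the way, in this order (a step that is already met when the one before it is completed fails the run):
1. the tomato kit is complete: tomato tin and herb jar stand released in their bays of the green tray (x of tomato_can in the frame of tomato_tray between 0.0205 and 0.0445 m and y of tomato_can in the frame of tomato_tray between -0.012 and 0.012 m and z of tomato_can in the frame of tomato_tray between 0.006 and 0.014 m and angle between each of tomato_can, herb_jar's own z axis and vertical below 0.12 rad and linear speed of each of tomato_can, herb_jar below 0.02 m/s and contact force between each of tomato_can, herb_jar and the fingers below 0.05 N and x of herb_jar in the frame of tomato_tray between -0.053 and -0.029 m and y of herb_jar in the frame of tomato_tray between -0.02 and 0.02 m and z of herb_jar in the frame of tomato_tray between 0.008 and 0.016 m), for 0.2 s.
2. then the fish kit is complete: fish tin and salt shaker stand released in their bays of the blue tray, the tea light still in its own (x of fish_tub in the frame of fish_tray between 0.02 and 0.048 m and y of fish_tub in the frame of fish_tray between -0.014 and 0.014 m and z of fish_tub in the frame of fish_tray between 0.006 and 0.014 m and angle between each of fish_tub, salt, tea_light's own z axis and vertical below 0.12 rad and linear speed of each of fish_tub, salt, tea_light below 0.02 m/s and contact force between each of fish_tub, salt, tea_light and the fingers below 0.05 N and x of salt in the frame of fish_tray between -0.056 and -0.031 m and y of salt in the frame of fish_tray between 0.02075 and 0.04375 m and z of salt in the frame of fish_tray between 0.008 and 0.016 m and x of tea_light in the frame of fish_tray between -0.0595 and -0.0275 m and y of tea_light in the frame of fish_tray between -0.04725 and -0.01725 m and z of tea_light in the frame of fish_tray between 0.008 and 0.016 m), for 0.2 s.
At the end, for the whole second after the job is handed in: The tins, herb jar, salt and tea light released, at rest, upright within 0.12 rad, underside within 4 mm of their bay's floor; off its centre (tray x, y) at most: tomato tin 12, 12 mm; herb jar 12, 20; fish tin 14, 14; salt 12.5, 11.5; tea light 16, 15 (all of step 1 and all of step 2); the robot touches nothing.
It fails at once if a thing of the kits is knocked over (tilted by more than 0.7 rad) (angle between any of tomato_can, herb_jar, fish_tub, salt's own z axis and vertical above 0.7 rad).
It fails at once if the kitchen timer is moved by more than 30 mm or tipped over (distance of timer from where it was at the start of the episode above 0.03 m or angle between timer's own z axis and vertical above 0.7 rad).
It also fails if it takes over 91 s, if anything falls off the work surface, if the arm or the gripper's body presses on something with over 40 N, if the wrist force passes 120 N, or if a joint passes its speed limit or range.

## Working session

There is one attempt and no reset: what is moved stays moved. The work goes in short steps, Python scripts to look and compute and a tool call to move; the robot and the scene stay as the last step left them, time stands still between calls to the robot, and variables do not carry over. Pictures are saved under pics/ and viewed, and the job is handed in when it is done.

Besides the shell and the picture viewer there is one more tool, called after "Emit:" by a JSON object that holds its "api" and its "payload". send_rows: Moves the arm, as the interface text tells. Its arguments: {"type":"object","properties":{"plan":{"type":"array"},"claw":{"type":"number"},"force":{"type":"number"}},"required":["plan"]}

```bash
ls; mkdir -p pics; cat > h.py <<'E'
import numpy as np, cv2
from station import manip
def ray(cam,u,v):
    c=manip.get_calibration(cam); f=200/np.tan(np.radians(c['fovy'])/2)
    T=np.array(c['cam_to_world']); d=T[:3,:3]@np.array([(u-c['cx'])/f,(v-c['cy'])/f,1]); return T[:3,3],d
def pix2w(cam,u,v,z):
    o,d=ray(cam,u,v); return o+d*(z-o[2])/d[2]
def proj(cam,p):
    c=manip.get_calibration(cam); f=200/np.tan(np.radians(c['fovy'])/2)
    T=np.array(c['cam_to_world']); q=T[:3,:3].T@(np.array(p)-T[:3,3]); return np.array([c['cx']+f*q[0]/q[2],c['cy']+f*q[1]/q[2]])
E
python3 - <<'E'
from h import *
print(manip.sense(), manip.finger_overhang)
for n in ("scene","top"):
    im=manip.snapshot(n); cv2.imwrite(f"pics/{n}0.png",im); print(n,manip.get_calibration(n))
E
```

```text
pics
{'t': 0.0, 'q': array([ 1.11650075e+00,  5.28454585e-01,  1.43393463e+00,  1.44668407e-05,
        1.18138726e+00, -1.78505947e-01]), 'qd': array([-8.24775189e-04,  5.67350873e-04, -2.07874894e-03, -2.17490210e-06,
       -1.05184836e-03,  1.46426769e-04]), 'tau': array([-1.07631517e-03, -4.42352343e+01, -1.78026867e+01, -4.06605604e-04,
        8.32035294e-03, -2.65076409e-06]), 'tcp_pos': array([0.16984588, 0.60073985, 0.23833043]), 'tool_rot': array([ 0.70112623, -0.09744424,  0.09695478, -0.69966163]), 'force': array([ 0.51077718, -0.68115769, -0.21733105]), 'ft_torque': array([ 0.0204636 , -0.04807639, -0.06118768]), 'finger_gap': 0.999081459979873} 0.008
scene {'fovy': 44.84039729345628, 'cx': 321.24924660738554, 'cy': 202.45449704266898, 'cam_to_world': array([[ 0.76748076, -0.28272045,  0.57536286, -0.2212321 ],
       [-0.64073348, -0.36745168,  0.67412156, -0.78971877],
       [ 0.0208301 , -0.88602957, -0.46316056,  0.61204967],
       [ 0.        ,  0.        ,  0.        ,  1.        ]])}
top {'fovy': 47.420191279496656, 'cx': 319.566782320454, 'cy': 201.63847941975746, 'cam_to_world': array([[-0.00158926, -0.98905249,  0.14755558,  0.30814646],
       [-0.99996757,  0.0027367 ,  0.00757367,  0.02032748],
       [-0.00789457, -0.14753876, -0.98902477,  1.08602144],
       [ 0.        ,  0.        ,  0.        ,  1.        ]])}
```

View pics/scene0.png

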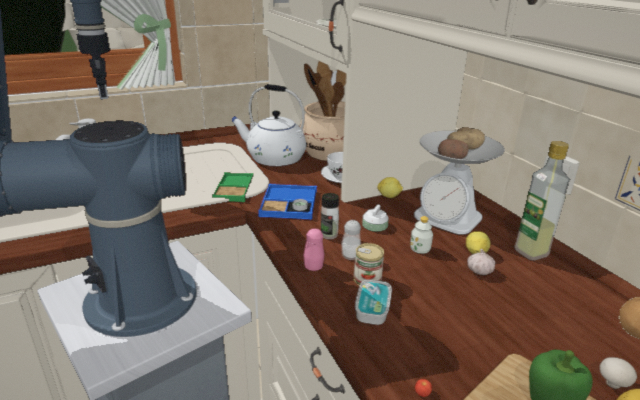

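View pics/top0.png

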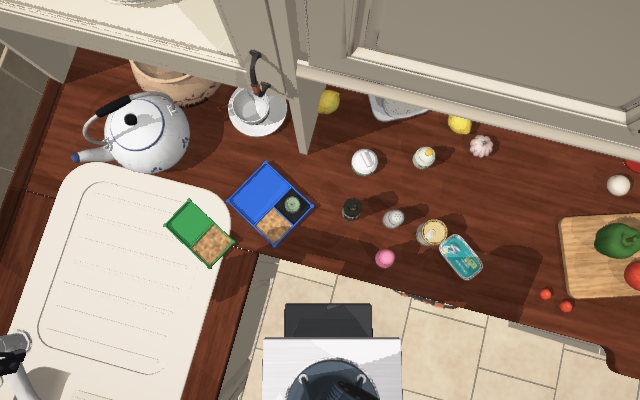

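```bash
python3 - <<'E'
from h import *
for n in ("tomato_can","herb_jar","fish_tub","salt","tomato_tray","fish_tray","tea_light","timer"):
    print(n,[(np.round(d['extent']).tolist(),round(d['p'],2)) for d in manip.look_for("top",n)][:4])
E
```

```text
tomato_can [([416.0, 221.0, 451.0, 248.0], 0.94)]
herb_jar [([342.0, 196.0, 363.0, 220.0], 0.67)]
fish_tub [([438.0, 236.0, 484.0, 279.0], 0.7)]
salt [([385.0, 209.0, 407.0, 229.0], 0.75), ([376.0, 249.0, 391.0, 269.0], 0.59)]
tomato_tray [([161.0, 198.0, 236.0, 270.0], 0.71), ([285.0, 198.0, 298.0, 211.0], 0.2)]
fish_tray [([225.0, 159.0, 312.0, 250.0], 0.73), ([341.0, 197.0, 362.0, 223.0], 0.17)]
tea_light [([287.0, 195.0, 297.0, 210.0], 0.51), ([346.0, 197.0, 358.0, 221.0], 0.25)]
timer [([353.0, 149.0, 377.0, 177.0], 0.58)]
```

```bash
python3 - <<'E'
import cv2
im=cv2.imread("pics/top0.png"); s=cv2.imread("pics/scene0.png")
cv2.imwrite("pics/c1.png",cv2.resize(im[150:280,150:320],None,fx=4.5,fy=4.5,interpolation=cv2.INTER_CUBIC))
cv2.imwrite("pics/c2.png",cv2.resize(im[140:285,330:495],None,fx=4,fy=4,interpolation=cv2.INTER_CUBIC))
cv2.imwrite("pics/c3.png",cv2.resize(s[160:330,200:400],None,fx=3.5,fy=3.5,interpolation=cv2.INTER_CUBIC))
E
```

```text
(no output)
```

View pics/c1.png

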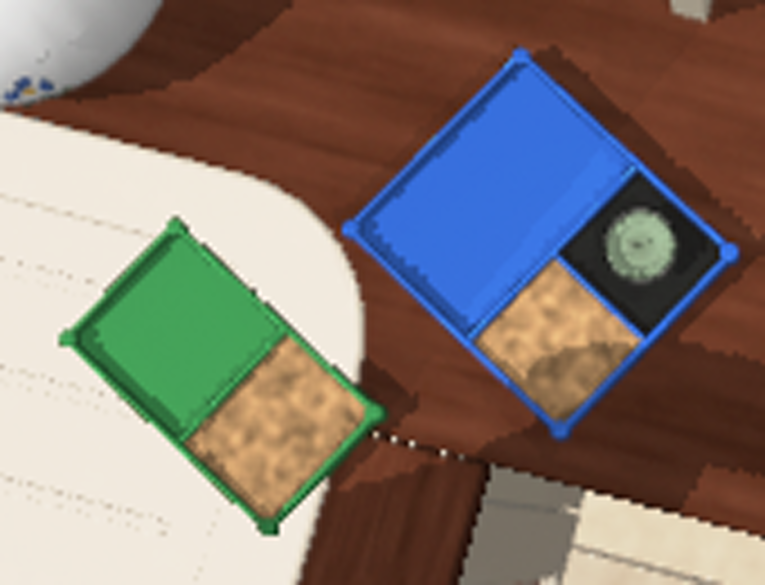

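View pics/c2.png

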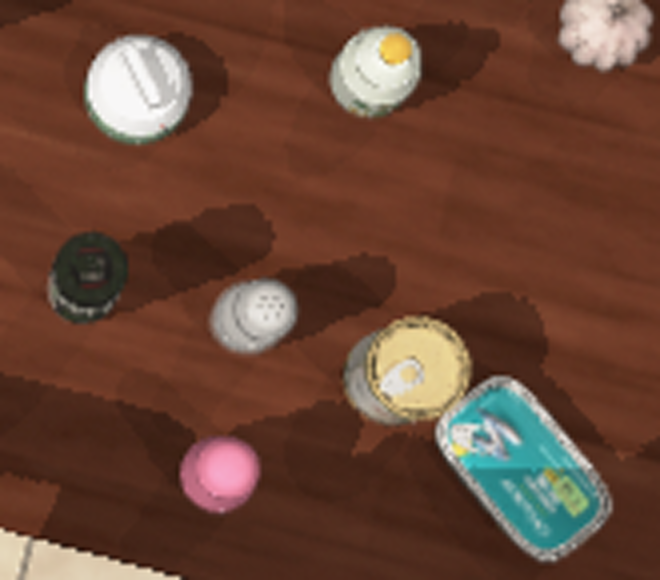

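View pics/c3.png

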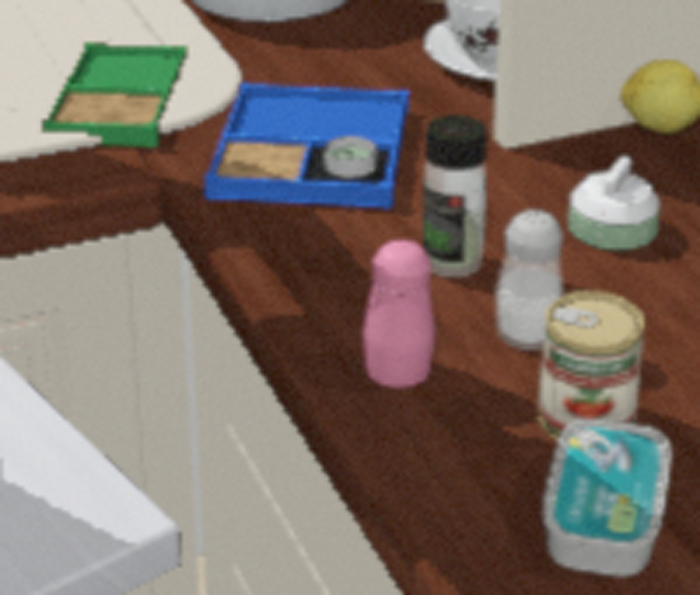

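```bash
python3 - <<'E'
from h import *
from scipy.optimize import least_squares
C=lambda pts,s,o:[(x/s+o[0],y/s+o[1]) for x,y in pts]
def rect(name,pts,L,W,z,cam="top"):
    w=np.array([pix2w(cam,u,v,z)[:2] for u,v in pts])
    loc=np.array([[L,W],[L,-W],[-L,-W],[-L,W]])/2
    def f(p):
        c,s=np.cos(p[2]),np.sin(p[2]); return ((loc@np.array([[c,s],[-s,c]])+p[:2])-w).ravel()
    r=least_squares(f,[*w.mean(0),np.arctan2(*(w[0]-w[3])[::-1])])
    print(name,np.round(r.x,4),"az",np.round(np.arctan2(r.x[1],r.x[0]),3),"r",np.hypot(*r.x[:2]).round(3),"res mm",np.round(r.fun*1000,1))
# order: (+x,+y),(+x,-y),(-x,-y),(-x,+y)  ; px centre offset .5 ignored
rect("green",C([(68,338),(177,225),(378,412),(269,525)],4.5,(150,150)),.152,.086,.018)
rect("blue",C([(349,228),(520,57),(729,252),(561,430)],4.5,(150,150)),.160,.134,.018)
rect("green s",C([(48,129),(88,47),(184,48),(157,142)],3.5,(200,160))[1:]+C([(48,129)],3.5,(200,160)),.152,.086,.018,"scene")
for n,p,z in [("tom",(418,368),.072),("herb",(92,268),.105),("salt",(266,306),.088),("pink",(227,465),.09),("timer",(138,88),.03),("fish",(525,468),.026)]:
    u,v=C([p],4,(330,140))[0]; w=pix2w("top",u,v,z); print(n,w.round(4),"r",np.hypot(*w[:2]).round(3))
    for zz in (0,z): print("   scene crop",((proj("scene",[w[0],w[1],zz])-[200,160])*3.5).round())
# fish sides: rim corners via edges
im=cv2.imread("pics/top0.png")
c=im[225:285,430:490]; hsv=cv2.cvtColor(c,cv2.COLOR_BGR2HSV)
m=((hsv[...,0]>80)&(hsv[...,0]<105)&(hsv[...,1]>90)).astype(np.uint8)
pts=cv2.findNonZero(m); rc=cv2.minAreaRect(pts); b=cv2.boxPoints(rc)+[430,225]; print(b)
print(np.array([pix2w("top",u,v,.026)[:2] for u,v in b]).round(4))
E
```

```text
green [0.3934 0.3112 0.834 ] az 0.669 r 0.502 res mm [ 0.1  3.3  4.   0.4  0.7 -3.3 -4.8 -0.4]
blue [0.4635 0.1464 0.8136] az 0.306 r 0.486 res mm [-0.7  3.4  4.6  0.3  0.1 -4.2 -4.   0.5]
green s [0.3888 0.3033 0.8473] az 0.662 r 0.493 res mm [-3.1 -2.  -1.7 -8.5  7.5 11.3 -2.7 -0.8]
tom [ 0.3904 -0.2275  0.072 ] r 0.452
   scene crop [586. 421.]
   scene crop [594. 320.]
herb [ 0.4425 -0.0448  0.105 ] r 0.445
   scene crop [453. 266.]
   scene crop [457. 130.]
salt [ 0.4235 -0.1414  0.088 ] r 0.446
   scene crop [528. 338.]
   scene crop [535. 219.]
pink [ 0.3365 -0.1177  0.09  ] r 0.356
   scene crop [400. 369.]
   scene crop [402. 245.]
timer [ 0.5605 -0.0784  0.03  ] r 0.566
   scene crop [608. 232.]
   scene crop [611. 196.]
fish [ 0.3363 -0.2981  0.026 ] r 0.449
   scene crop [606. 519.]
   scene crop [609. 481.]
[[438.71782589 247.32178116]
 [455.49010468 233.59901047]
 [482.         265.99999619]
 [465.22772217 279.72276688]]
[[ 0.3586 -0.2471]
 [ 0.3903 -0.2873]
 [ 0.3157 -0.3447]
 [ 0.2846 -0.3047]]
```

```bash
cat >> h.py <<'E'
from scipy.spatial.transform import Rotation as R
import json
def psi(Rm): return np.arctan2(Rm[1,2],Rm[0,2])
def go(wps,start=None,f=1.0,pad=True):
    """wps: (x,y,z,psi or None); jaw angle psi mod pi"""
    s=manip.sense() if start is None else start
    p=np.array(s['tcp_pos']); Rm=R.from_quat(s['tool_rot']).as_matrix(); rows=[]
    for x,y,z,a in wps:
        t=np.array([x,y,z]); 
        d=0 if a is None else (a-psi(Rm)+np.pi/2)%np.pi-np.pi/2   # world yaw turn
        roll=-d  # tool y is down
        L=Rm.T@(t-p)
        n=max(1,int(np.ceil(max(np.abs(t-p).max()*1.0/.03/f/1.0, np.linalg.norm(t-p)/.03/f, abs(np.degrees(roll))/6)-1e-6)))
        for i in range(n):
            rem=n-i
            lin=np.round(Rm.T@((t-p)/rem)/.03,2); ro=round(np.degrees(roll)/n/6,2)
            rows.append([*lin.tolist(),ro])
            p=p+Rm@(lin*.03); Rm=Rm@R.from_rotvec([0,np.radians(ro*6),0]).as_matrix()
    while pad and len(rows)%5: rows.append([0.,0.,0.,0.])
    for i in range(0,len(rows),5):
        print("call",i//5+1); 
        for r in rows[i:i+5]: print("  ",[v+0.0 for v in r])
    print("end",p.round(4),"psi",psi(Rm).round(3))
def st():
    s=manip.sense(); Rm=R.from_quat(s['tool_rot']).as_matrix()
    print("t",round(s['t'],2),"tcp",s['tcp_pos'].round(4),"psi",psi(Rm).round(3),"ydown",Rm[:,1].round(3),"F",s['force'].round(1),"gap",round(s['finger_gap'],3),"q",s['q'].round(2))
E
python3 - <<'E'
from h import *
st()
go([(.42,.25,.215,None),(.44,0,.2,None),(.3904,-.2275,.17,-.37)])
E
```

```text
t 0.5 tcp [0.1702 0.6013 0.2393] psi 1.295 ydown [-0. -0. -1.] F [ 0.7 -0.7 -0.9] gap 1.0 q [ 1.12  0.53  1.43  0.    1.18 -0.18]
call 1
   [0.75, 0.05, -0.6, np.float64(0.0)]
   [0.75, 0.05, -0.6, np.float64(0.0)]
   [0.75, 0.05, -0.6, np.float64(0.0)]
   [0.75, 0.05, -0.6, np.float64(0.0)]
   [0.75, 0.06, -0.6, np.float64(0.0)]
call 2
   [0.75, 0.05, -0.6, np.float64(0.0)]
   [0.74, 0.06, -0.6, np.float64(0.0)]
   [0.75, 0.05, -0.6, np.float64(0.0)]
   [0.74, 0.06, -0.6, np.float64(0.0)]
   [0.75, 0.05, -0.6, np.float64(0.0)]
call 3
   [0.74, 0.06, -0.6, np.float64(0.0)]
   [0.75, 0.05, -0.6, np.float64(0.0)]
   [0.74, 0.06, -0.6, np.float64(0.0)]
   [0.75, 0.05, -0.6, np.float64(0.0)]
   [0.74, 0.06, -0.6, np.float64(0.0)]
call 4
   [0.32, 0.06, -0.87, np.float64(0.0)]
   [0.32, 0.06, -0.87, np.float64(0.0)]
   [0.32, 0.05, -0.87, np.float64(0.0)]
   [0.33, 0.06, -0.87, np.float64(0.0)]
   [0.32, 0.05, -0.87, np.float64(0.0)]
call 5
   [0.33, 0.06, -0.87, np.float64(0.0)]
   [0.32, 0.05, -0.87, np.float64(0.0)]
   [0.33, 0.06, -0.87, np.float64(0.0)]
   [0.32, 0.05, -0.88, np.float64(0.0)]
   [0.03, 0.07, -0.52, np.float64(-0.94)]
call 6
   [-0.02, 0.07, -0.52, np.float64(-0.94)]
   [-0.07, 0.07, -0.51, np.float64(-0.94)]
   [-0.12, 0.07, -0.5, np.float64(-0.94)]
   [-0.17, 0.07, -0.49, np.float64(-0.94)]
   [-0.22, 0.07, -0.47, np.float64(-0.94)]
call 7
   [-0.26, 0.06, -0.45, np.float64(-0.94)]
   [-0.3, 0.07, -0.42, np.float64(-0.94)]
   [-0.34, 0.06, -0.39, np.float64(-0.94)]
   [-0.38, 0.07, -0.35, np.float64(-0.94)]
   [-0.41, 0.06, -0.31, np.float64(-0.94)]
call 8
   [-0.44, 0.07, -0.27, np.float64(-0.94)]
   [-0.47, 0.06, -0.23, np.float64(-0.94)]
   [-0.48, 0.07, -0.18, np.float64(-0.94)]
   [-0.5, 0.06, -0.12, np.float64(-0.94)]
   [0.0, 0.0, 0.0, 0.0]
end [ 0.3903 -0.2274  0.17  ] psi 2.772
```

```bash
cat >> h.py <<'E'
def go(wps,f=1.3,start=None,p0=None):
    """wps: (x,y,z,psi or None), psi absolute (=q1-q6)"""
    s=manip.sense(); p=np.array(s['tcp_pos']); Rm=R.from_quat(s['tool_rot']).as_matrix(); rows=[]
    P=s['q'][0]-s['q'][5]
    for x,y,z,a in wps:
        t=np.array([x,y,z]); d=0 if a is None else a-P
        n=max(1,int(np.ceil(max(np.linalg.norm(t-p)/.03/f, abs(np.degrees(d))/5.9)-1e-6)))
        while True:
            rr=[];pp=p.copy();RR=Rm.copy()
            for i in range(n):
                lin=np.round(RR.T@((t-pp)/(n-i))/.03,2); ro=round(float(-np.degrees(d)/n/6),2)
                rr.append([*lin.tolist(),ro]); pp=pp+RR@(lin*.03); RR=RR@R.from_rotvec([0,np.radians(ro*6),0]).as_matrix()
            if np.abs(rr).max()<=1: break
            n+=1
        rows+=rr;p=pp;Rm=RR;P+=d
    while len(rows)%5: rows.append([0.,0.,0.,0.])
    for i in range(0,len(rows),5):
        print("call",i//5+1,*[json.dumps([round(v+0.0,2) for v in r]) for r in rows[i:i+5]],sep="\n  ")
    print("end",p.round(4),"psi",psi(Rm).round(3),"q6~",np.arctan2(p[1],p[0])-P)
E
python3 - <<'E'
from h import *
st()
go([(.43,.2,.21,.5),(.3904,-.2275,.17,-.37)])
E
```

```text
t 0.5 tcp [0.1702 0.6013 0.2393] psi 1.295 ydown [-0. -0. -1.] F [ 0.7 -0.7 -0.9] gap 1.0 q [ 1.12  0.53  1.43  0.    1.18 -0.18]
call
  1
  [0.75, 0.06, -0.66, 0.47]
  [0.78, 0.06, -0.62, 0.47]
  [0.81, 0.06, -0.58, 0.47]
  [0.84, 0.06, -0.54, 0.47]
  [0.86, 0.06, -0.5, 0.47]
call
  2
  [0.89, 0.06, -0.45, 0.47]
  [0.91, 0.06, -0.41, 0.47]
  [0.93, 0.06, -0.37, 0.47]
  [0.94, 0.06, -0.32, 0.47]
  [0.96, 0.06, -0.27, 0.47]
call
  3
  [0.97, 0.06, -0.23, 0.47]
  [0.98, 0.06, -0.18, 0.47]
  [0.98, 0.06, -0.13, 0.47]
  [0.99, 0.07, -0.08, 0.47]
  [0.99, 0.06, -0.03, 0.47]
call
  4
  [1.0, 0.07, 0.02, 0.47]
  [0.79, 0.09, -0.54, 0.55]
  [0.82, 0.09, -0.49, 0.55]
  [0.84, 0.09, -0.44, 0.55]
  [0.87, 0.09, -0.4, 0.55]
call
  5
  [0.89, 0.09, -0.34, 0.55]
  [0.91, 0.09, -0.29, 0.55]
  [0.92, 0.09, -0.24, 0.55]
  [0.94, 0.09, -0.19, 0.55]
  [0.94, 0.09, -0.13, 0.55]
call
  6
  [0.95, 0.09, -0.08, 0.55]
  [0.95, 0.09, -0.02, 0.55]
  [0.95, 0.09, 0.03, 0.55]
  [0.95, 0.08, 0.09, 0.55]
  [0.95, 0.09, 0.14, 0.55]
call
  7
  [0.94, 0.08, 0.19, 0.55]
  [0.0, 0.0, 0.0, 0.0]
  [0.0, 0.0, 0.0, 0.0]
  [0.0, 0.0, 0.0, 0.0]
  [0.0, 0.0, 0.0, 0.0]
end [ 0.3903 -0.2276  0.17  ] psi -0.356 q6~ -0.15784797101848724
```

Emit:
{"api": "send_rows", "payload": {"plan": [{"linear": [0.75, 0.06, -0.66], "roll": 0.47}, {"linear": [0.78, 0.06, -0.62], "roll": 0.47}, {"linear": [0.81, 0.06, -0.58], "roll": 0.47}, {"linear": [0.84, 0.06, -0.54], "roll": 0.47}, {"linear": [0.86, 0.06, -0.5], "roll": 0.47}], "claw": 85, "force": 40}}

```text
t: 1.12
tcp_pos: [0.2519, 0.475, 0.2304]
tool_rot: [-0.683, 0.183, -0.183, 0.683]
force: [0.2, -0.1, -0.5]
finger_gap: 0.998
```

```bash
python3 -c "
from h import *
st()"
```

```text
t 1.12 tcp [0.2519 0.475  0.2304] psi 1.047 ydown [ 0.  0. -1.] F [ 0.2 -0.1 -0.5] gap 0.998 q [ 0.88  0.42  1.66 -0.    1.06 -0.17]
```

Emit:
{"api": "send_rows", "payload": {"plan": [{"linear": [0.89, 0.06, -0.45], "roll": 0.47}, {"linear": [0.91, 0.06, -0.41], "roll": 0.47}, {"linear": [0.93, 0.06, -0.37], "roll": 0.47}, {"linear": [0.94, 0.06, -0.32], "roll": 0.47}, {"linear": [0.96, 0.06, -0.27], "roll": 0.47}]}}

```text
t: 1.75
tcp_pos: [0.3335, 0.3496, 0.2215]
tool_rot: [-0.655, 0.265, -0.266, 0.656]
force: [0.4, 0.2, -0.6]
finger_gap: 0.995
```

Emit:
{"api": "send_rows", "payload": {"plan": [{"linear": [0.97, 0.06, -0.23], "roll": 0.47}, {"linear": [0.98, 0.06, -0.18], "roll": 0.47}, {"linear": [0.98, 0.06, -0.13], "roll": 0.47}, {"linear": [0.99, 0.07, -0.08], "roll": 0.47}, {"linear": [0.99, 0.06, -0.03], "roll": 0.47}]}}

```text
t: 2.38
tcp_pos: [0.4143, 0.2243, 0.2122]
tool_rot: [-0.618, 0.344, -0.344, 0.618]
force: [-0.1, 1.1, 0.1]
finger_gap: 0.994
```

Emit:
{"api": "send_rows", "payload": {"plan": [{"linear": [1.0, 0.07, 0.02], "roll": 0.47}, {"linear": [0.79, 0.09, -0.54], "roll": 0.55}, {"linear": [0.82, 0.09, -0.49], "roll": 0.55}, {"linear": [0.84, 0.09, -0.44], "roll": 0.55}, {"linear": [0.87, 0.09, -0.4], "roll": 0.55}]}}

```text
t: 3.0
tcp_pos: [0.4197, 0.085, 0.1993]
tool_rot: [-0.564, 0.426, -0.427, 0.564]
force: [-0.2, -0.2, 0.6]
finger_gap: 0.997
```

Emit:
{"api": "send_rows", "payload": {"plan": [{"linear": [0.89, 0.09, -0.34], "roll": 0.55}, {"linear": [0.91, 0.09, -0.29], "roll": 0.55}, {"linear": [0.92, 0.09, -0.24], "roll": 0.55}, {"linear": [0.94, 0.09, -0.19], "roll": 0.55}, {"linear": [0.94, 0.09, -0.13], "roll": 0.55}]}}

```text
t: 3.62
tcp_pos: [0.4066, -0.0576, 0.1858]
tool_rot: [0.497, -0.503, 0.504, -0.497]
force: [0.4, 0.7, -0.1]
finger_gap: 0.997
```

Emit:
{"api": "send_rows", "payload": {"plan": [{"linear": [0.95, 0.09, -0.08], "roll": 0.55}, {"linear": [0.95, 0.09, -0.02], "roll": 0.55}, {"linear": [0.95, 0.09, 0.03], "roll": 0.55}, {"linear": [0.95, 0.08, 0.09], "roll": 0.55}, {"linear": [0.95, 0.09, 0.14], "roll": 0.55}]}}

```text
t: 4.25
tcp_pos: [0.3933, -0.2001, 0.1726]
tool_rot: [0.419, -0.569, 0.57, -0.42]
force: [1.0, -0.1, 0.1]
finger_gap: 0.998
```

```bash
python3 - <<'E'
from h import *
st()
go([(.3904,-.2275,.15,-.37),(.3904,-.2275,.042,-.37)])
cv2.imwrite("pics/top1.png",manip.snapshot("top")[130:300,320:520].repeat(4,0).repeat(4,1))
E
```

```text
t 4.25 tcp [ 0.3933 -0.2001  0.1726] psi -0.301 ydown [ 0.001 -0.001 -1.   ] F [ 1.  -0.1  0.1] gap 0.998 q [-0.72  0.4   1.95  0.    0.8  -0.42]
call
  1
  [0.9, 0.75, 0.18, 0.66]
  [0.0, 0.9, 0.0, 0.0]
  [0.0, 0.9, 0.0, 0.0]
  [0.0, 0.9, 0.0, 0.0]
  [0.0, 0.9, -0.01, 0.0]
end [ 0.3903 -0.2274  0.0421] psi -0.37 q6~ -0.15761976369948005
```

View pics/top1.png

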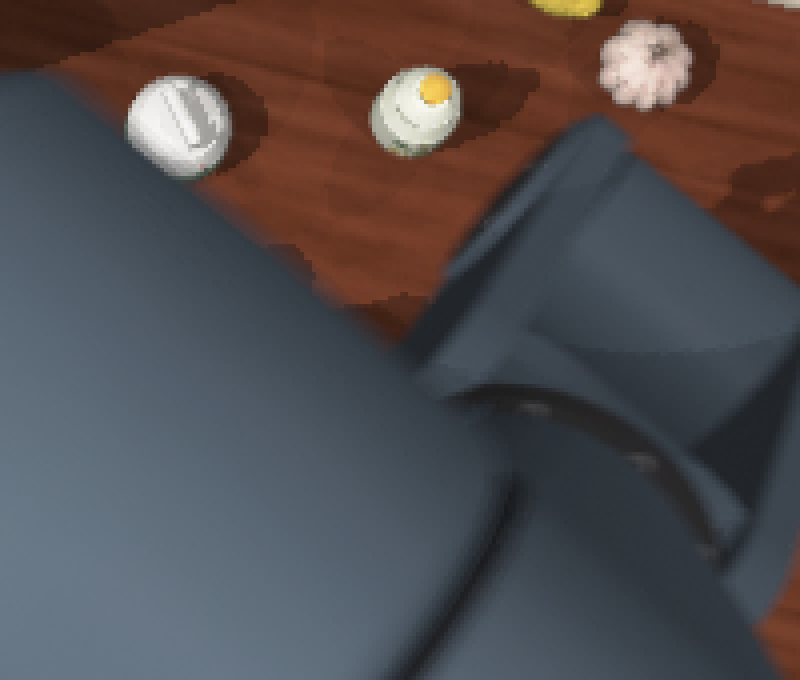

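Emit:
{"api": "send_rows", "payload": {"plan": [{"linear": [0.9, 0.75, 0.18], "roll": 0.66}, {"linear": [0, 0.9, 0], "roll": 0}, {"linear": [0, 0.6, 0], "roll": 0}, {"linear": [0, 0, 0], "roll": 0}, {"linear": [0, 0, 0], "roll": 0}]}}

```text
t: 4.92
tcp_pos: [0.3909, -0.2265, 0.1054]
tool_rot: [0.4, -0.583, 0.583, -0.4]
force: [-0.1, -0.5, -0.5]
finger_gap: 0.994
```

```bash
python3 - <<'E'
from h import *
st()
go([(.3904,-.2275,.042,-.37)])
cv2.imwrite("pics/s1.png",cv2.resize(manip.snapshot("scene")[160:340,280:460],None,fx=3.3,fy=3.3,interpolation=cv2.INTER_CUBIC))
E
```

```text
t 4.92 tcp [ 0.3909 -0.2265  0.1054] psi -0.368 ydown [ 0.001 -0.001 -1.   ] F [-0.1 -0.5 -0.5] gap 0.994 q [-0.77  0.54  1.98  0.    0.62 -0.41]
call
  1
  [0.01, 0.7, 0.0, 0.01]
  [0.01, 0.71, 0.0, 0.01]
  [0.02, 0.7, 0.0, 0.01]
  [0.0, 0.0, 0.0, 0.0]
  [0.0, 0.0, 0.0, 0.0]
end [ 0.3905 -0.2277  0.0421] psi -0.371 q6~ -0.1578601834330131
```

View pics/s1.png

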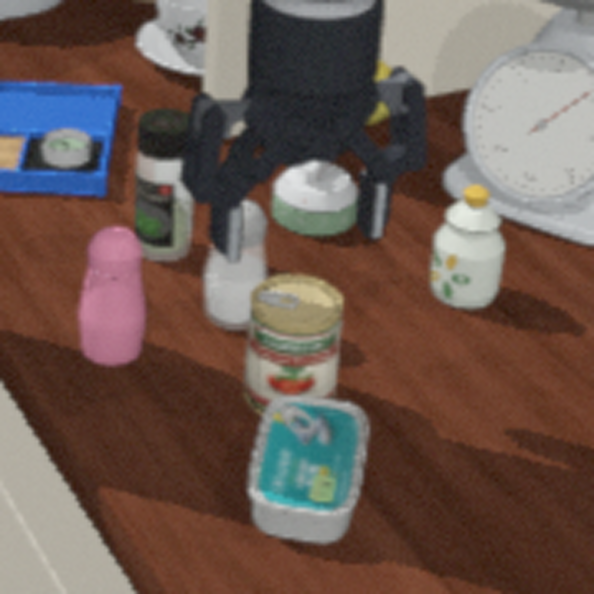

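Emit:
{"api": "send_rows", "payload": {"plan": [{"linear": [0.02, 0.7, 0], "roll": 0}, {"linear": [0.02, 0.7, 0], "roll": 0}, {"linear": [0.02, 0.7, 0], "roll": 0}, {"linear": [0, 0, 0], "roll": 0}, {"linear": [0, 0, 0], "roll": 0}]}}

```text
t: 5.6
tcp_pos: [0.3903, -0.2283, 0.0428]
tool_rot: [0.4, -0.582, 0.584, -0.4]
force: [0.6, 0.1, -0.0]
finger_gap: 0.994
```

Emit:
{"api": "send_rows", "payload": {"plan": [{"linear": [0, 0, 0], "roll": 0}, {"linear": [0, 0, 0], "roll": 0}, {"linear": [0, 0, 0], "roll": 0}, {"linear": [0, 0, 0], "roll": 0}, {"linear": [0, 0, 0], "roll": 0}], "claw": 45, "force": 40}}

```text
t: 6.22
tcp_pos: [0.3903, -0.2283, 0.0429]
tool_rot: [0.4, -0.582, 0.584, -0.4]
force: [1.2, -0.3, 5.6]
finger_gap: 0.659
```

```bash
python3 - <<'E'
from h import *
st()
go([(.3904,-.2275,.178,-.37),(.43,.1,.178,-.37),(.4152,.3353,.16,-.37)],f=1.2)
cv2.imwrite("pics/s2.png",cv2.resize(manip.snapshot("scene")[160:340,280:460],None,fx=3.3,fy=3.3,interpolation=cv2.INTER_CUBIC))
E
```

```text
t 6.22 tcp [ 0.3903 -0.2283  0.0429] psi -0.368 ydown [ 0.001 -0.001 -1.   ] F [ 1.2 -0.3  5.6] gap 0.659 q [-0.78  0.67  2.01  0.    0.46 -0.41]
call
  1
  [0.0, -0.9, 0.0, 0.0]
  [-0.01, -0.9, 0.0, 0.0]
  [0.0, -0.9, 0.0, 0.0]
  [-0.01, -0.9, 0.0, 0.0]
  [0.0, -0.9, 0.0, 0.0]
call
  2
  [-0.97, 0.0, -0.24, 0.0]
  [-0.97, 0.0, -0.25, 0.0]
  [-0.97, 0.0, -0.24, 0.0]
  [-0.97, 0.0, -0.25, 0.0]
  [-0.97, 0.0, -0.24, 0.0]
call
  3
  [-0.97, 0.0, -0.25, 0.0]
  [-0.97, 0.0, -0.24, 0.0]
  [-0.97, 0.0, -0.25, 0.0]
  [-0.97, -0.01, -0.24, 0.0]
  [-0.97, 0.0, -0.25, 0.0]
call
  4
  [-0.97, -0.01, -0.24, 0.0]
  [-0.89, 0.07, -0.41, 0.0]
  [-0.89, 0.07, -0.41, 0.0]
  [-0.89, 0.08, -0.41, 0.0]
  [-0.89, 0.07, -0.41, 0.0]
call
  5
  [-0.89, 0.08, -0.41, 0.0]
  [-0.9, 0.07, -0.41, 0.0]
  [-0.89, 0.08, -0.41, 0.0]
  [-0.9, 0.07, -0.42, 0.0]
  [0.0, 0.0, 0.0, 0.0]
end [0.4151 0.3354 0.1601] psi -0.368 q6~ 1.0496563108940637
```

View pics/s2.png

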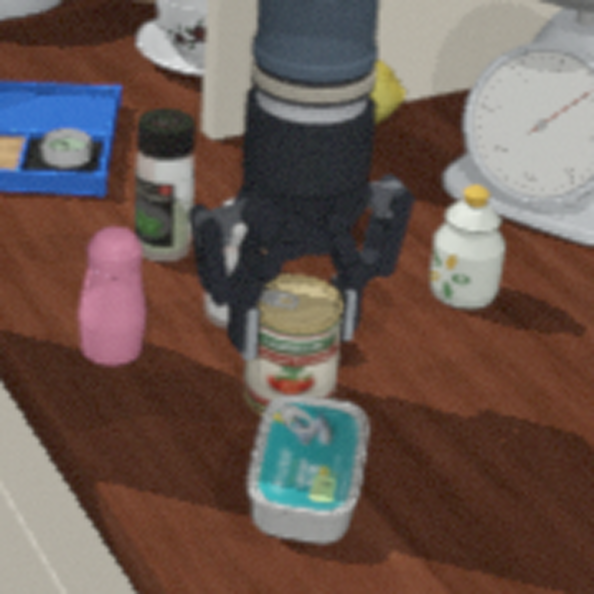

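Emit:
{"api": "send_rows", "payload": {"plan": [{"linear": [0, -0.9, 0], "roll": 0}, {"linear": [0, -0.9, 0], "roll": 0}, {"linear": [0, -0.9, 0], "roll": 0}, {"linear": [0, -0.9, 0], "roll": 0}, {"linear": [0, -0.9, 0], "roll": 0}]}}

```text
t: 6.9
tcp_pos: [0.3894, -0.2275, 0.178]
tool_rot: [-0.4, 0.583, -0.583, 0.4]
force: [-0.2, -0.8, -1.3]
finger_gap: 0.66
```

Emit:
{"api": "send_rows", "payload": {"plan": [{"linear": [-0.97, 0, -0.24], "roll": 0}, {"linear": [-0.97, 0, -0.25], "roll": 0}, {"linear": [-0.97, 0, -0.24], "roll": 0}, {"linear": [-0.97, 0, -0.25], "roll": 0}, {"linear": [-0.97, 0, -0.24], "roll": 0}]}}

```text
t: 7.52
tcp_pos: [0.4076, -0.0779, 0.1771]
tool_rot: [-0.4, 0.583, -0.583, 0.4]
force: [0.8, -1.3, -1.9]
finger_gap: 0.662
```

Emit:
{"api": "send_rows", "payload": {"plan": [{"linear": [-0.97, 0, -0.24], "roll": 0}, {"linear": [-0.97, 0, -0.25], "roll": 0}, {"linear": [-0.97, 0, -0.24], "roll": 0}, {"linear": [-0.97, 0, -0.25], "roll": 0}, {"linear": [-0.97, 0, -0.24], "roll": 0}]}}

```text
t: 8.15
tcp_pos: [0.4257, 0.0709, 0.1771]
tool_rot: [-0.4, 0.583, -0.583, 0.4]
force: [1.2, -0.1, -0.6]
finger_gap: 0.659
```

Emit:
{"api": "send_rows", "payload": {"plan": [{"linear": [-0.97, 0, -0.24], "roll": 0}, {"linear": [-0.89, 0.07, -0.41], "roll": 0}, {"linear": [-0.89, 0.07, -0.41], "roll": 0}, {"linear": [-0.89, 0.07, -0.41], "roll": 0}, {"linear": [-0.89, 0.07, -0.41], "roll": 0}]}}

```text
t: 8.78
tcp_pos: [0.4218, 0.2178, 0.1686]
tool_rot: [-0.4, 0.583, -0.583, 0.4]
force: [0.2, 0.0, -1.9]
finger_gap: 0.664
```

Emit:
{"api": "send_rows", "payload": {"plan": [{"linear": [-0.89, 0.07, -0.41], "roll": 0}, {"linear": [-0.89, 0.07, -0.41], "roll": 0}, {"linear": [-0.89, 0.07, -0.41], "roll": 0}, {"linear": [-0.9, 0.07, -0.41], "roll": 0}, {"linear": [0, 0, 0], "roll": 0}]}}

```text
t: 9.4
tcp_pos: [0.4145, 0.336, 0.16]
tool_rot: [-0.401, 0.582, -0.582, 0.401]
force: [-0.2, -0.0, -2.3]
finger_gap: 0.662
```

```bash
python3 - <<'E'
from h import *
st()
go([(.4152,.3353,.054,-.37)],f=.8)
cv2.imwrite("pics/s3.png",cv2.resize(manip.snapshot("scene")[90:260,160:360],None,fx=3.3,fy=3.3,interpolation=cv2.INTER_CUBIC))
cv2.imwrite("pics/t3.png",cv2.resize(manip.snapshot("top")[150:300,150:350],None,fx=3.3,fy=3.3,interpolation=cv2.INTER_CUBIC))
E
```

```text
t 9.4 tcp [0.4145 0.336  0.16  ] psi -0.365 ydown [ 0.  0. -1.] F [-0.2 -0.  -2.3] gap 0.662 q [0.47 0.52 1.74 0.   0.88 0.84]
call
  1
  [0.0, 0.71, 0.01, 0.01]
  [0.0, 0.71, 0.01, 0.01]
  [0.01, 0.7, 0.0, 0.01]
  [0.0, 0.71, 0.01, 0.01]
  [0.01, 0.7, 0.0, 0.01]
end [0.4151 0.3352 0.0541] psi -0.37 q6~ 1.049282658514815
```

View pics/s3.png

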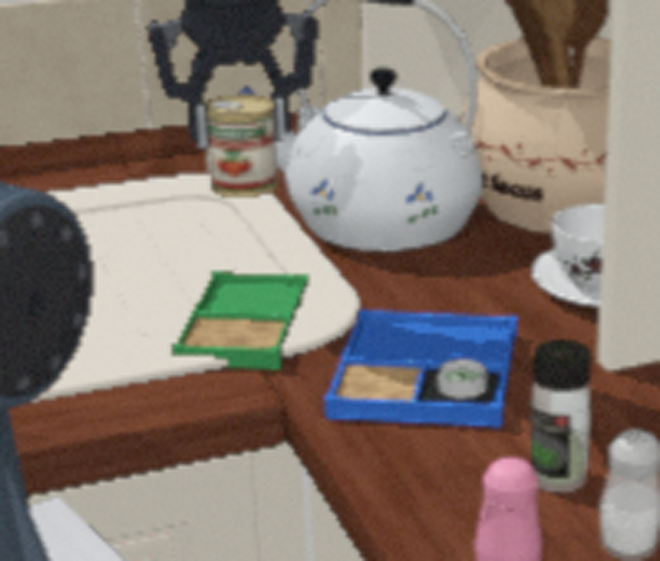

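View pics/t3.png

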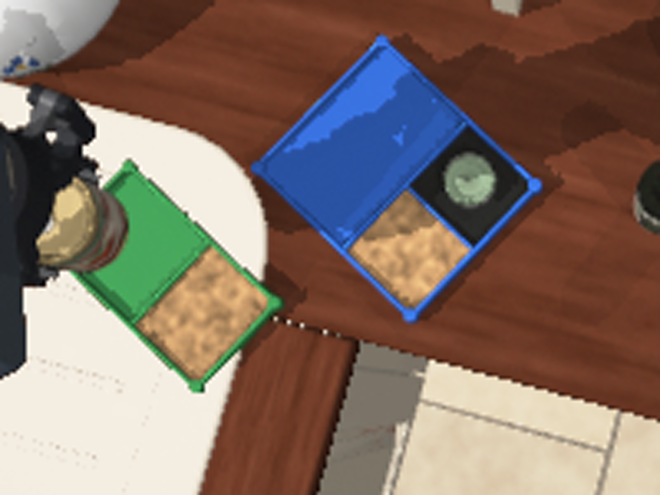

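Emit:
{"api": "send_rows", "payload": {"plan": [{"linear": [0, 0.71, 0.01], "roll": 0}, {"linear": [0, 0.71, 0.01], "roll": 0}, {"linear": [0.01, 0.7, 0.01], "roll": 0}, {"linear": [0, 0.4, 0], "roll": 0}, {"linear": [0, 0.4, 0], "roll": 0}]}}

```text
t: 10.12
tcp_pos: [0.4161, 0.3335, 0.0723]
tool_rot: [0.4, -0.583, 0.583, -0.4]
force: [-0.3, -0.1, -2.0]
finger_gap: 0.658
```

```bash
python3 - <<'E'
from h import *
st()
s=manip.snapshot("scene"); t=manip.snapshot("top")
T=np.array([.3934,.3112]);c,sn=np.cos(.834),np.sin(.834)
def dot(im,cam,x,y,z,col):
    w=[T[0]+c*x-sn*y,T[1]+sn*x+c*y,z]; u=proj(cam,w); cv2.circle(im,tuple(int(round(v*16)) for v in u),8,col,-1,shift=4)
for im,cam in((s,"scene"),(t,"top")):
    for x in(-.074,.074):
        for y in(-.041,.041): dot(im,cam,x,y,.018,(0,0,255))
cv2.imwrite("pics/s4.png",cv2.resize(s[120:240,190:310],None,fx=4.5,fy=4.5,interpolation=cv2.INTER_NEAREST))
cv2.imwrite("pics/t4.png",cv2.resize(t[170:290,140:260],None,fx=4.5,fy=4.5,interpolation=cv2.INTER_NEAREST))
E
```

```text
t 10.12 tcp [0.4161 0.3335 0.0723] psi -0.369 ydown [ 0.  0. -1.] F [-0.3 -0.1 -2. ] gap 0.658 q [ 0.47  0.67  1.79 -0.    0.68  0.83]
```

View pics/s4.png

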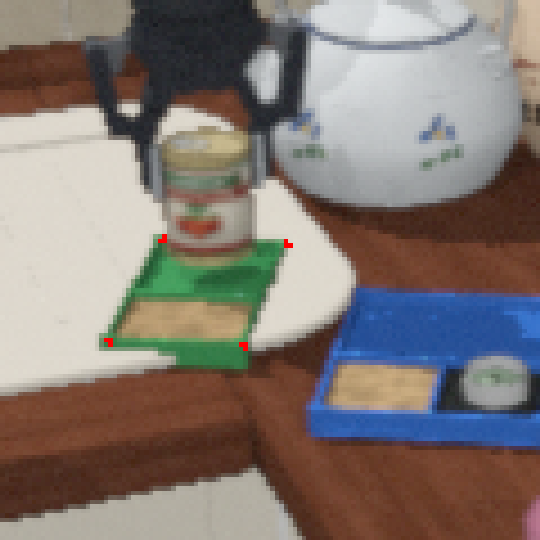

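View pics/t4.png

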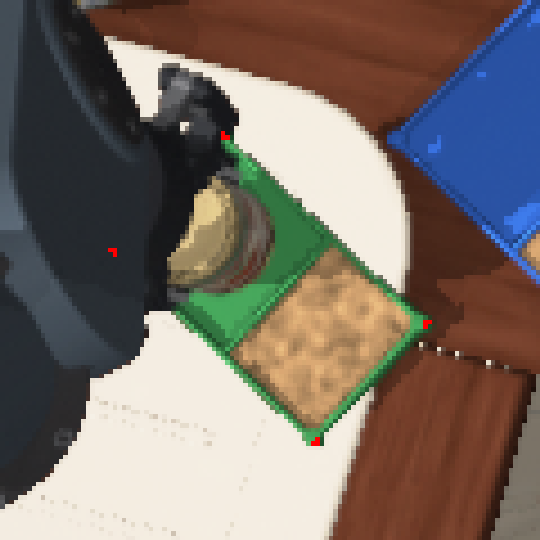

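Emit:
{"api": "send_rows", "payload": {"plan": [{"linear": [-0.05, 0.3, 0], "roll": 0}, {"linear": [0, 0.3, 0], "roll": 0}, {"linear": [0, 0, 0], "roll": 0}, {"linear": [0, 0, 0], "roll": 0}, {"linear": [0, 0, 0], "roll": 0}]}}

```text
t: 10.85
tcp_pos: [0.4164, 0.3355, 0.0548]
tool_rot: [0.4, -0.583, 0.583, -0.4]
force: [-0.4, -0.7, -1.2]
finger_gap: 0.659
```

Emit:
{"api": "send_rows", "payload": {"plan": [{"linear": [0, 0, 0], "roll": 0}, {"linear": [0, 0, 0], "roll": 0}, {"linear": [0, 0, 0], "roll": 0}, {"linear": [0, 0, 0], "roll": 0}, {"linear": [0, 0, 0], "roll": 0}], "claw": 80}}

```text
t: 11.48
tcp_pos: [0.4163, 0.3354, 0.0545]
tool_rot: [0.4, -0.583, 0.583, -0.4]
force: [-0.9, 0.9, -0.0]
finger_gap: 0.941
```

```bash
python3 - <<'E'
from h import *
st()
go([(.4152,.3353,.15,-.37),(.4425,-.0448,.2,-.737)],f=1.4)
s=manip.snapshot("scene"); 
cv2.imwrite("pics/s5.png",cv2.resize(s[120:240,190:310],None,fx=4.5,fy=4.5,interpolation=cv2.INTER_NEAREST))
E
```

```text
t 11.47 tcp [0.4163 0.3354 0.0545] psi -0.368 ydown [ 0.  0. -1.] F [-0.9  0.9 -0. ] gap 0.941 q [ 0.47  0.7   1.8  -0.    0.65  0.84]
call
  1
  [0.0, -0.8, -0.01, 0.0]
  [0.01, -0.79, -0.01, 0.0]
  [0.0, -0.8, -0.01, 0.0]
  [0.01, -0.79, 0.0, 0.0]
  [0.96, -0.14, 0.45, 0.29]
call
  2
  [0.94, -0.14, 0.48, 0.29]
  [0.93, -0.14, 0.51, 0.29]
  [0.91, -0.14, 0.54, 0.29]
  [0.9, -0.14, 0.56, 0.29]
  [0.88, -0.14, 0.59, 0.29]
call
  3
  [0.86, -0.14, 0.62, 0.29]
  [0.84, -0.14, 0.64, 0.29]
  [0.82, -0.14, 0.67, 0.29]
  [0.8, -0.14, 0.69, 0.29]
  [0.78, -0.13, 0.71, 0.29]
call
  4
  [0.76, -0.14, 0.74, 0.29]
  [0.0, 0.0, 0.0, 0.0]
  [0.0, 0.0, 0.0, 0.0]
  [0.0, 0.0, 0.0, 0.0]
  [0.0, 0.0, 0.0, 0.0]
end [ 0.4425 -0.0449  0.2   ] psi -0.732 q6~ 0.6358577406412285
```

View pics/s5.png

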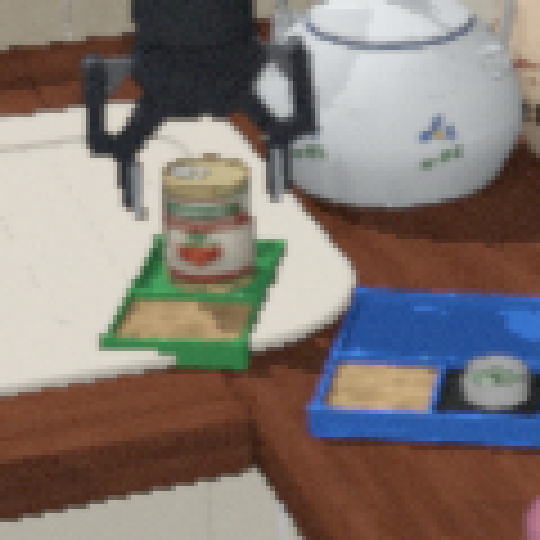

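Emit:
{"api": "send_rows", "payload": {"plan": [{"linear": [0, -0.8, 0], "roll": 0}, {"linear": [0, -0.8, 0], "roll": 0}, {"linear": [0, -0.8, 0], "roll": 0}, {"linear": [0, -0.8, 0], "roll": 0}, {"linear": [0.96, -0.14, 0.45], "roll": 0.29}]}}

```text
t: 12.15
tcp_pos: [0.42, 0.3052, 0.1566]
tool_rot: [0.39, -0.588, 0.589, -0.394]
force: [0.6, -1.0, -1.0]
finger_gap: 0.936
```

Emit:
{"api": "send_rows", "payload": {"plan": [{"linear": [0.94, -0.14, 0.48], "roll": 0.29}, {"linear": [0.93, -0.14, 0.51], "roll": 0.29}, {"linear": [0.91, -0.14, 0.54], "roll": 0.29}, {"linear": [0.9, -0.14, 0.56], "roll": 0.29}, {"linear": [0.88, -0.14, 0.59], "roll": 0.29}]}}

```text
t: 12.78
tcp_pos: [0.43, 0.1442, 0.1759]
tool_rot: [0.345, -0.617, 0.617, -0.345]
force: [-0.8, -0.1, 0.6]
finger_gap: 0.936
```

Emit:
{"api": "send_rows", "payload": {"plan": [{"linear": [0.86, -0.14, 0.62], "roll": 0.29}, {"linear": [0.84, -0.14, 0.64], "roll": 0.29}, {"linear": [0.82, -0.14, 0.67], "roll": 0.29}, {"linear": [0.8, -0.14, 0.69], "roll": 0.29}, {"linear": [0.78, -0.13, 0.71], "roll": 0.29}]}}

```text
t: 13.4
tcp_pos: [0.4412, -0.014, 0.1966]
tool_rot: [0.297, -0.642, 0.642, -0.297]
force: [0.4, 0.4, 0.2]
finger_gap: 0.939
```

Emit:
{"api": "send_rows", "payload": {"plan": [{"linear": [0.76, -0.14, 0.74], "roll": 0.29}, {"linear": [0, 0.6, 0], "roll": 0}, {"linear": [0, 0.3, 0], "roll": 0}, {"linear": [0, 0, 0], "roll": 0}, {"linear": [0, 0, 0], "roll": 0}]}}

```text
t: 14.02
tcp_pos: [0.4436, -0.0443, 0.1738]
tool_rot: [0.288, -0.646, 0.646, -0.288]
force: [0.4, -0.0, -0.8]
finger_gap: 0.936
```

```bash
python3 - <<'E'
from h import *
st()
s=manip.snapshot("scene"); t=manip.snapshot("top")
go([(.4425,-.0448,.055,-.737)],f=.9)
cv2.imwrite("pics/s6.png",cv2.resize(s[120:300,250:430],None,fx=3.3,fy=3.3,interpolation=cv2.INTER_NEAREST))
cv2.imwrite("pics/t6.png",cv2.resize(t[140:290,140:340],None,fx=4,fy=4,interpolation=cv2.INTER_CUBIC))
E
```

```text
t 14.03 tcp [ 0.4436 -0.0443  0.1738] psi -0.731 ydown [ 0. -0. -1.] F [ 0.4 -0.  -0.8] gap 0.936 q [-0.35  0.4   1.94  0.    0.81  0.38]
call
  1
  [0.01, 0.79, -0.01, 0.01]
  [0.01, 0.79, 0.0, 0.01]
  [0.01, 0.8, -0.01, 0.01]
  [0.0, 0.79, 0.0, 0.01]
  [0.01, 0.8, -0.01, 0.01]
end [ 0.4424 -0.0447  0.0549] psi -0.737 q6~ 0.6362587332792338
```

View pics/s6.png

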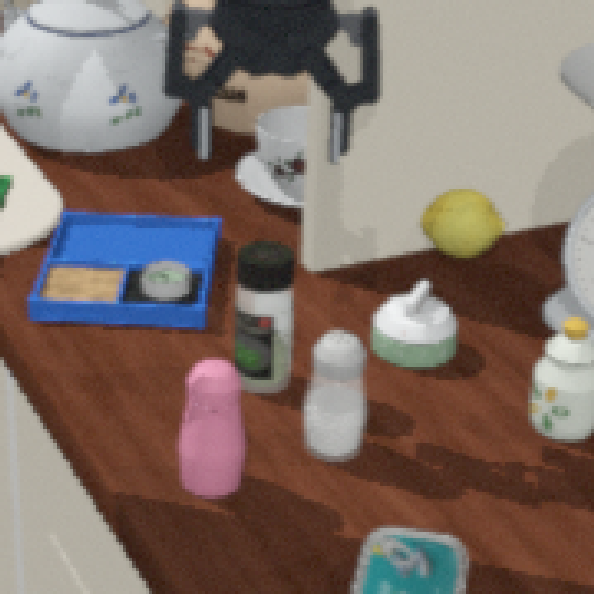

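View pics/t6.png

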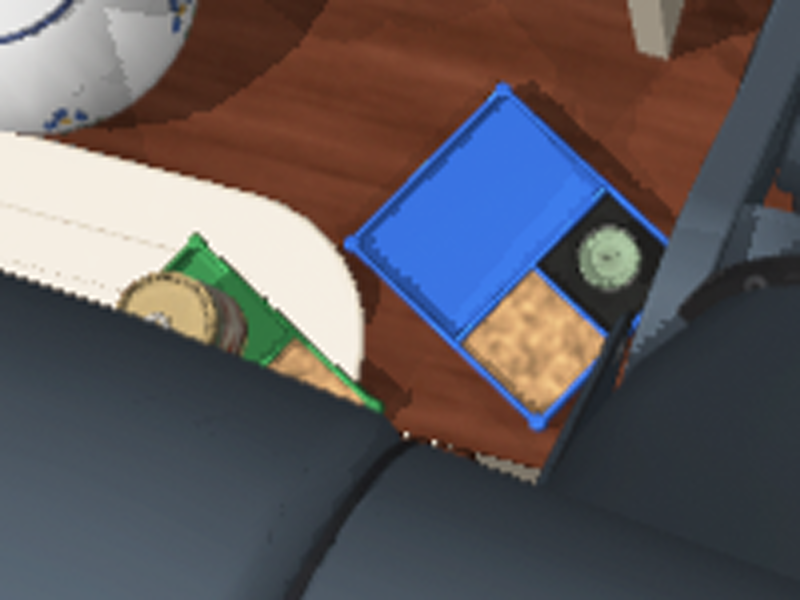

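Emit:
{"api": "send_rows", "payload": {"plan": [{"linear": [0.01, 0.8, -0.01], "roll": 0}, {"linear": [0.01, 0.8, -0.01], "roll": 0}, {"linear": [0.01, 0.8, -0.01], "roll": 0}, {"linear": [0, 0.8, 0], "roll": 0}, {"linear": [0, 0.8, 0], "roll": 0}]}}

```text
t: 14.75
tcp_pos: [0.443, -0.0447, 0.0533]
tool_rot: [0.288, -0.645, 0.646, -0.288]
force: [-0.0, 0.5, -0.7]
finger_gap: 0.935
```

Emit:
{"api": "send_rows", "payload": {"plan": [{"linear": [0, 0, 0], "roll": 0}, {"linear": [0, 0, 0], "roll": 0}, {"linear": [0, 0, 0], "roll": 0}, {"linear": [0, 0, 0], "roll": 0}, {"linear": [0, 0, 0], "roll": 0}], "claw": 30}}

```text
t: 15.38
tcp_pos: [0.4429, -0.0449, 0.0545]
tool_rot: [0.287, -0.645, 0.646, -0.288]
force: [-0.6, 0.8, 6.4]
finger_gap: 0.465
```

```bash
python3 - <<'E'
from h import *
st()
w=pix2w("top",140+168/4,140+308/4,.082)[:2]; d=w-[.3934,.3112];c,s=np.cos(.834),np.sin(.834)
print("tomato in tray",d@[c,s],d@[-s,c])
go([(.4425,-.0448,.11,-.737),(.43,.13,.16,-.737),(.3658,.2808,.16,-.737),(.3658,.2808,.1,-.737)],f=1.2)
s=manip.snapshot("scene")
cv2.imwrite("pics/s7.png",cv2.resize(s[120:300,250:430],None,fx=3.3,fy=3.3,interpolation=cv2.INTER_NEAREST))
E
```

```text
t 15.38 tcp [ 0.4429 -0.0449  0.0545] psi -0.732 ydown [ 0.002 -0.001 -1.   ] F [-0.6  0.8  6.4] gap 0.465 q [-0.35  0.65  2.02  0.    0.47  0.38]
tomato in tray 0.03757358104847416 -0.00757090344387747
call
  1
  [0.0, -0.92, 0.0, 0.02]
  [0.01, -0.93, -0.01, 0.02]
  [-0.67, -0.28, -0.7, 0.0]
  [-0.67, -0.28, -0.7, 0.0]
  [-0.68, -0.28, -0.7, 0.0]
call
  2
  [-0.67, -0.28, -0.71, 0.0]
  [-0.68, -0.28, -0.7, 0.0]
  [-0.67, -0.27, -0.71, 0.0]
  [-0.46, 0.0, -0.99, 0.0]
  [-0.46, 0.0, -0.99, 0.0]
call
  3
  [-0.46, 0.0, -0.99, 0.0]
  [-0.45, 0.0, -0.99, 0.0]
  [-0.46, -0.01, -1.0, 0.0]
  [0.0, 1.0, 0.0, 0.0]
  [0.0, 1.0, 0.0, 0.0]
end [0.3659 0.2808 0.1   ] psi -0.737 q6~ 1.3915203687468276
```

View pics/s7.png

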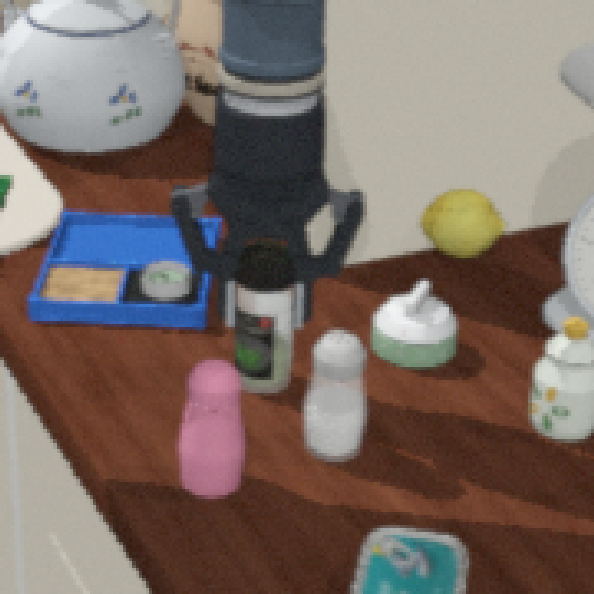

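Emit:
{"api": "send_rows", "payload": {"plan": [{"linear": [0, -0.9, 0], "roll": 0}, {"linear": [0, -0.9, 0], "roll": 0}, {"linear": [-0.67, -0.28, -0.7], "roll": 0}, {"linear": [-0.67, -0.28, -0.7], "roll": 0}, {"linear": [-0.67, -0.28, -0.7], "roll": 0}]}}

```text
t: 16.05
tcp_pos: [0.4355, 0.043, 0.1333]
tool_rot: [0.288, -0.646, 0.646, -0.288]
force: [0.8, 0.3, -0.6]
finger_gap: 0.467
```

Emit:
{"api": "send_rows", "payload": {"plan": [{"linear": [-0.67, -0.28, -0.7], "roll": 0}, {"linear": [-0.67, -0.28, -0.7], "roll": 0}, {"linear": [-0.67, -0.28, -0.7], "roll": 0}, {"linear": [-0.46, 0, -0.99], "roll": 0}, {"linear": [-0.46, 0, -0.99], "roll": 0}]}}

```text
t: 16.68
tcp_pos: [0.403, 0.1903, 0.1582]
tool_rot: [0.288, -0.646, 0.646, -0.288]
force: [0.4, -0.1, -0.8]
finger_gap: 0.466
```

Emit:
{"api": "send_rows", "payload": {"plan": [{"linear": [-0.46, 0, -0.99], "roll": 0}, {"linear": [-0.46, 0, -0.99], "roll": 0}, {"linear": [-0.46, 0, -0.99], "roll": 0}, {"linear": [0, 0.8, 0], "roll": 0}, {"linear": [0, 0, 0], "roll": 0}]}}

```text
t: 17.3
tcp_pos: [0.3633, 0.2795, 0.1331]
tool_rot: [0.29, -0.646, 0.646, -0.287]
force: [0.1, 0.3, -1.0]
finger_gap: 0.47
```

```bash
python3 - <<'E'
from h import *
st()
go([(.3658,.2808,.0675,-.737)],f=.7)
s=manip.snapshot("scene");t=manip.snapshot("top")
cv2.imwrite("pics/s8.png",cv2.resize(s[100:240,190:330],None,fx=4,fy=4,interpolation=cv2.INTER_CUBIC))
cv2.imwrite("pics/t8.png",cv2.resize(t[150:290,130:270],None,fx=4,fy=4,interpolation=cv2.INTER_CUBIC))
E
```

```text
t 17.3 tcp [0.3633 0.2795 0.1331] psi -0.731 ydown [-0.004 -0.002 -1.   ] F [ 0.1  0.3 -1. ] gap 0.47 q [ 0.41  0.49  1.94 -0.    0.71  1.14]
call
  1
  [-0.02, 0.55, 0.01, 0.01]
  [-0.03, 0.55, 0.01, 0.01]
  [-0.02, 0.54, 0.01, 0.01]
  [-0.03, 0.55, 0.01, 0.01]
  [0.0, 0.0, 0.0, 0.0]
end [0.366  0.2808 0.0674] psi -0.736 q6~ 1.39149099441622
```

View pics/s8.png

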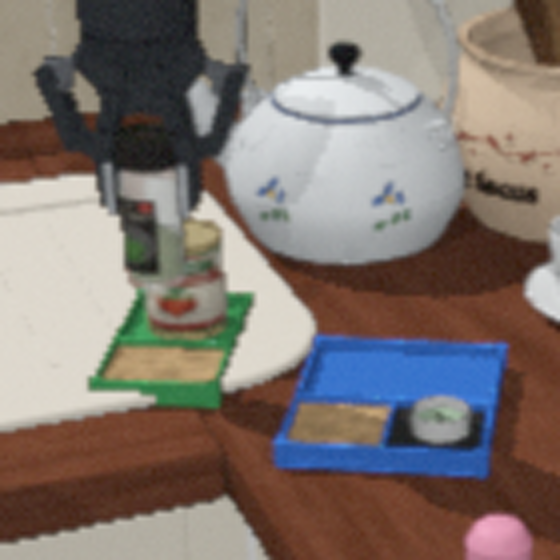

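View pics/t8.png

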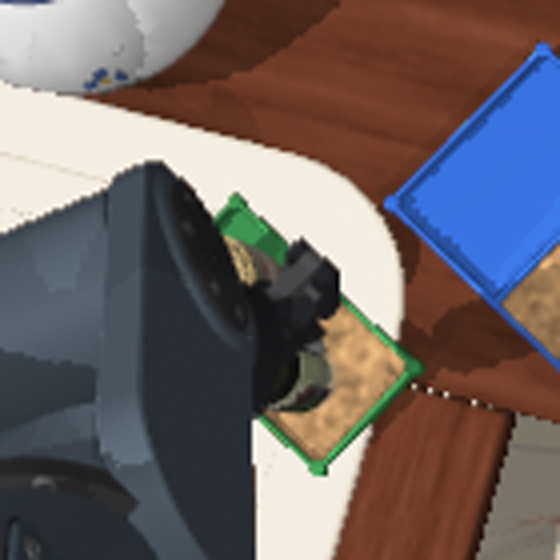

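Emit:
{"api": "send_rows", "payload": {"plan": [{"linear": [-0.03, 0.55, 0.01], "roll": 0}, {"linear": [-0.03, 0.55, 0.01], "roll": 0}, {"linear": [-0.02, 0.5, 0.01], "roll": 0}, {"linear": [0, 0.3, 0], "roll": 0}, {"linear": [0, 0, 0], "roll": 0}]}}

```text
t: 18.02
tcp_pos: [0.3673, 0.2807, 0.077]
tool_rot: [-0.288, 0.646, -0.646, 0.287]
force: [0.3, 0.7, -0.9]
finger_gap: 0.467
```

```bash
python3 - <<'E'
from h import *
st()
go([(.3658,.2808,.0675,-.737)],f=.7)
s=manip.snapshot("scene")
cv2.imwrite("pics/s9.png",cv2.resize(s[100:240,190:330],None,fx=4,fy=4,interpolation=cv2.INTER_CUBIC))
E
```

```text
t 18.02 tcp [0.3673 0.2807 0.077 ] psi -0.733 ydown [-0. -0. -1.] F [ 0.3  0.7 -0.9] gap 0.467 q [0.41 0.61 1.97 0.   0.57 1.14]
call
  1
  [0.03, 0.32, -0.04, 0.04]
  [0.0, 0.0, 0.0, 0.0]
  [0.0, 0.0, 0.0, 0.0]
  [0.0, 0.0, 0.0, 0.0]
  [0.0, 0.0, 0.0, 0.0]
end [0.3658 0.2808 0.0674] psi -0.737 q6~ 1.391716213878553
```

View pics/s9.png

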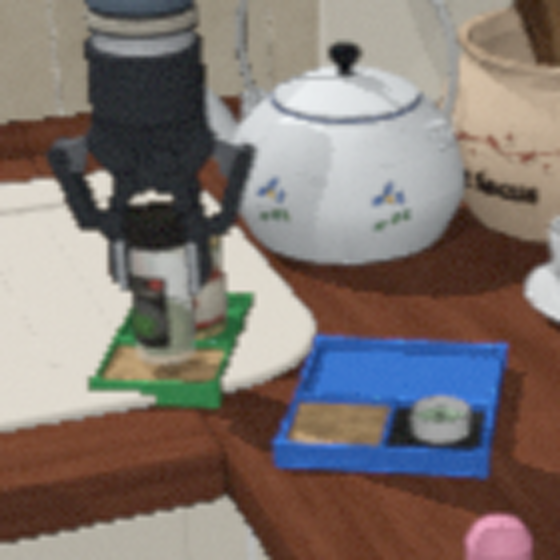

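Emit:
{"api": "send_rows", "payload": {"plan": [{"linear": [0.03, 0.27, -0.04], "roll": 0}, {"linear": [0, 0, 0], "roll": 0}, {"linear": [0, 0, 0], "roll": 0}, {"linear": [0, 0, 0], "roll": 0}, {"linear": [0, 0, 0], "roll": 0}]}}

```text
t: 18.7
tcp_pos: [0.3658, 0.2812, 0.069]
tool_rot: [0.288, -0.646, 0.646, -0.288]
force: [0.1, 0.8, -0.5]
finger_gap: 0.47
```

Emit:
{"api": "send_rows", "payload": {"plan": [{"linear": [0, 0, 0], "roll": 0}, {"linear": [0, 0, 0], "roll": 0}, {"linear": [0, 0, 0], "roll": 0}, {"linear": [0, 0, 0], "roll": 0}, {"linear": [0, 0, 0], "roll": 0}], "claw": 68}}

```text
t: 19.32
tcp_pos: [0.3657, 0.2811, 0.0689]
tool_rot: [-0.288, 0.646, -0.646, 0.288]
force: [0.2, 0.4, -0.6]
finger_gap: 0.794
```

```bash
python3 - <<'E'
from h import *
st()
go([(.3658,.2808,.18,-.737),(.43,0,.2,-.8),(.337,-.296,.14,-.91)],f=1.4)
E
```

```text
t 19.32 tcp [0.3657 0.2811 0.0689] psi -0.732 ydown [ 0.  0. -1.] F [ 0.2  0.4 -0.6] gap 0.794 q [0.41 0.62 1.98 0.   0.54 1.14]
call
  1
  [0.0, -0.93, 0.0, 0.01]
  [0.0, -0.92, 0.0, 0.01]
  [0.0, -0.93, 0.0, 0.01]
  [0.01, -0.92, 0.01, 0.01]
  [0.61, -0.07, 0.87, 0.07]
call
  2
  [0.6, -0.07, 0.88, 0.07]
  [0.6, -0.08, 0.88, 0.07]
  [0.59, -0.07, 0.89, 0.07]
  [0.58, -0.08, 0.89, 0.07]
  [0.58, -0.07, 0.9, 0.07]
call
  3
  [0.57, -0.08, 0.9, 0.07]
  [0.57, -0.07, 0.91, 0.07]
  [0.56, -0.08, 0.91, 0.07]
  [0.91, 0.2, 0.49, 0.11]
  [0.9, 0.2, 0.5, 0.11]
call
  4
  [0.9, 0.2, 0.52, 0.11]
  [0.89, 0.2, 0.53, 0.11]
  [0.88, 0.2, 0.53, 0.11]
  [0.88, 0.2, 0.55, 0.11]
  [0.87, 0.2, 0.56, 0.11]
call
  5
  [0.87, 0.2, 0.56, 0.11]
  [0.86, 0.2, 0.58, 0.11]
  [0.85, 0.2, 0.58, 0.11]
  [0.0, 0.0, 0.0, 0.0]
  [0.0, 0.0, 0.0, 0.0]
end [ 0.337 -0.296  0.14 ] psi -0.918 q6~ 0.18929346113636858
```

Emit:
{"api": "send_rows", "payload": {"plan": [{"linear": [0, -0.93, 0], "roll": 0}, {"linear": [0, -0.93, 0], "roll": 0}, {"linear": [0, -0.93, 0], "roll": 0}, {"linear": [0, -0.93, 0], "roll": 0}, {"linear": [0.61, -0.07, 0.87], "roll": 0.07}]}}

```text
t: 19.95
tcp_pos: [0.3742, 0.2513, 0.1846]
tool_rot: [0.284, -0.646, 0.647, -0.288]
force: [0.2, -0.3, -0.1]
finger_gap: 0.794
```

Emit:
{"api": "send_rows", "payload": {"plan": [{"linear": [0.6, -0.07, 0.88], "roll": 0.07}, {"linear": [0.6, -0.07, 0.88], "roll": 0.07}, {"linear": [0.59, -0.07, 0.89], "roll": 0.07}, {"linear": [0.58, -0.07, 0.89], "roll": 0.07}, {"linear": [0.58, -0.07, 0.9], "roll": 0.07}], "claw": 85}}

```text
t: 20.58
tcp_pos: [0.4093, 0.0933, 0.1932]
tool_rot: [0.273, -0.652, 0.652, -0.273]
force: [0.5, 0.9, 0.3]
finger_gap: 0.992
```

Emit:
{"api": "send_rows", "payload": {"plan": [{"linear": [0.57, -0.07, 0.9], "roll": 0.07}, {"linear": [0.57, -0.07, 0.91], "roll": 0.07}, {"linear": [0.56, -0.07, 0.91], "roll": 0.07}, {"linear": [0.91, 0.2, 0.49], "roll": 0.11}, {"linear": [0.9, 0.2, 0.5], "roll": 0.11}]}}

```text
t: 21.2
tcp_pos: [0.4124, -0.0594, 0.1873]
tool_rot: [0.259, -0.658, 0.658, -0.259]
force: [-0.2, 0.5, -0.3]
finger_gap: 0.996
```

Emit:
{"api": "send_rows", "payload": {"plan": [{"linear": [0.9, 0.2, 0.52], "roll": 0.11}, {"linear": [0.89, 0.2, 0.53], "roll": 0.11}, {"linear": [0.88, 0.2, 0.53], "roll": 0.11}, {"linear": [0.88, 0.2, 0.55], "roll": 0.11}, {"linear": [0.87, 0.2, 0.56], "roll": 0.11}]}}

```text
t: 21.82
tcp_pos: [0.3666, -0.2078, 0.1572]
tool_rot: [0.24, -0.665, 0.665, -0.24]
force: [0.3, -0.7, -0.5]
finger_gap: 1.0
```

Emit:
{"api": "send_rows", "payload": {"plan": [{"linear": [0.87, 0.2, 0.56], "roll": 0.11}, {"linear": [0.86, 0.2, 0.58], "roll": 0.11}, {"linear": [0.85, 0.2, 0.58], "roll": 0.11}, {"linear": [0, 0, 0], "roll": 0}, {"linear": [0, 0, 0], "roll": 0}]}}

```text
t: 22.45
tcp_pos: [0.339, -0.2947, 0.1393]
tool_rot: [-0.228, 0.67, -0.669, 0.228]
force: [0.3, 0.7, 0.1]
finger_gap: 0.993
```

```bash
python3 - <<'E'
from h import *
st()
s=manip.snapshot("scene");t=manip.snapshot("top")
cv2.imwrite("pics/s10.png",cv2.resize(s[140:330,190:420],None,fx=3,fy=3,interpolation=cv2.INTER_CUBIC))
cv2.imwrite("pics/t10.png",cv2.resize(t[150:290,130:330],None,fx=4,fy=4,interpolation=cv2.INTER_CUBIC))
E
```

```text
t 22.45 tcp [ 0.339  -0.2947  0.1393] psi -0.914 ydown [-0.001  0.001 -1.   ] F [0.3 0.7 0.1] gap 0.993 q [-0.97  0.47  1.96  0.    0.72 -0.05]
```

View pics/s10.png

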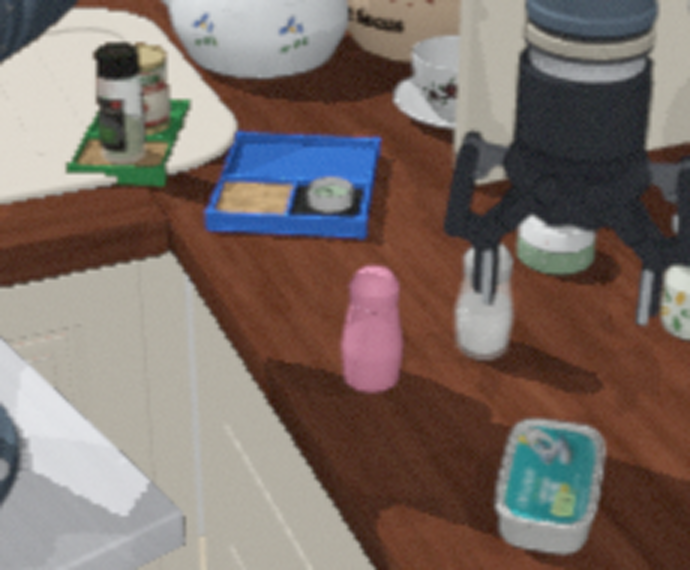

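View pics/t10.png

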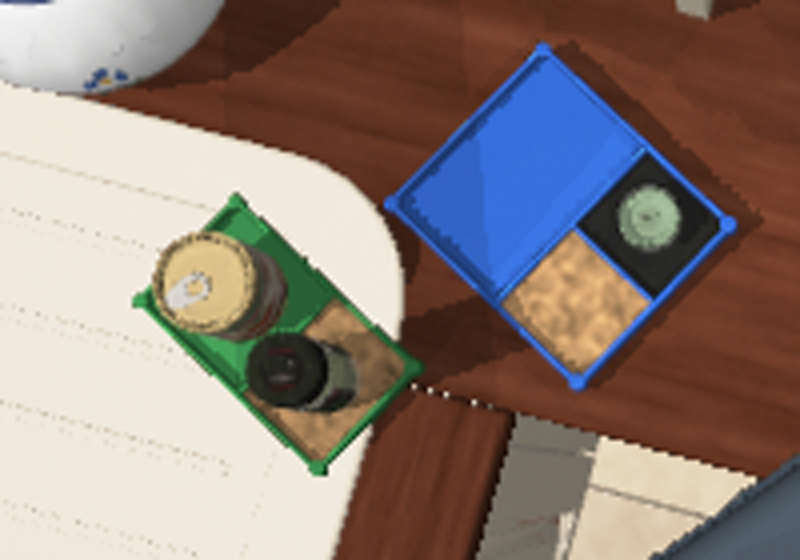

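```bash
python3 - <<'E'
from h import *
c,s=np.cos(.834),np.sin(.834)
for n,u,v,z in(("tom",181.25,220.75,.082),("herb",201.25,242,.117)):
    w=pix2w("top",u,v,z)[:2]; d=w-[.3934,.3112]; print(n,w.round(4),"tray",(d@[c,s]).round(4),(d@[-s,c]).round(4))
# fish from scene cam: turquoise centroid
im=manip.snapshot("scene"); hsv=cv2.cvtColor(im,cv2.COLOR_BGR2HSV)
m=((hsv[...,0]>80)&(hsv[...,0]<105)&(hsv[...,1]>90)).astype(np.uint8); m[:, :340]=0; m[:270]=0; m[340:]=0;m[:,410:]=0
pts=cv2.findNonZero(cv2.morphologyEx(m,cv2.MORPH_CLOSE,np.ones((5,5))))[:,0]; 
w=np.array([pix2w("scene",u,v,.026)[:2] for u,v in pts]).astype(np.float32); print(cv2.minAreaRect(w*1000),len(pts))
go([(.337,-.296,.07,-.91),(.337,-.296,.0195,-.91)],f=.9)
E
```

```text
tom [0.4159 0.3352] tray 0.0329 -0.0005
herb [0.3666 0.2796] tray -0.0414 -0.0013
((335.4888610839844, -296.430908203125), (92.1584701538086, 50.39259338378906), 38.22723388671875) 596
call
  1
  [0.03, 0.77, 0.0, -0.01]
  [0.03, 0.77, 0.0, -0.01]
  [0.04, 0.78, -0.01, -0.01]
  [0.0, 0.84, 0.0, 0.0]
  [0.0, 0.84, 0.0, 0.0]
end [ 0.3369 -0.296   0.0196] psi -0.909 q6~ 0.18907769744678338
```

Emit:
{"api": "send_rows", "payload": {"plan": [{"linear": [0.03, 0.77, 0], "roll": 0}, {"linear": [0.03, 0.77, 0], "roll": 0}, {"linear": [0.03, 0.77, 0], "roll": 0}, {"linear": [0, 0.84, 0], "roll": 0}, {"linear": [0, 0.3, 0], "roll": 0}]}}

```text
t: 23.22
tcp_pos: [0.3372, -0.2962, 0.0351]
tool_rot: [-0.229, 0.67, -0.668, 0.228]
force: [-0.3, -0.0, -0.2]
finger_gap: 0.996
```

```bash
python3 - <<'E'
from h import *
st()
go([(.337,-.296,.0195,-.904)],f=.9)
s=manip.snapshot("scene")
cv2.imwrite("pics/s11.png",cv2.resize(s[220:340,320:440],None,fx=4.5,fy=4.5,interpolation=cv2.INTER_CUBIC))
E
```

```text
t 23.23 tcp [ 0.3372 -0.2962  0.0351] psi -0.912 ydown [-0.001  0.002 -1.   ] F [-0.3 -0.  -0.2] gap 0.996 q [-0.97  0.69  2.02  0.    0.43 -0.06]
call
  1
  [0.0, 0.52, -0.01, -0.08]
  [0.0, 0.0, 0.0, 0.0]
  [0.0, 0.0, 0.0, 0.0]
  [0.0, 0.0, 0.0, 0.0]
  [0.0, 0.0, 0.0, 0.0]
end [ 0.337  -0.2959  0.0195] psi -0.904 q6~ 0.18337791405413983
```

View pics/s11.png

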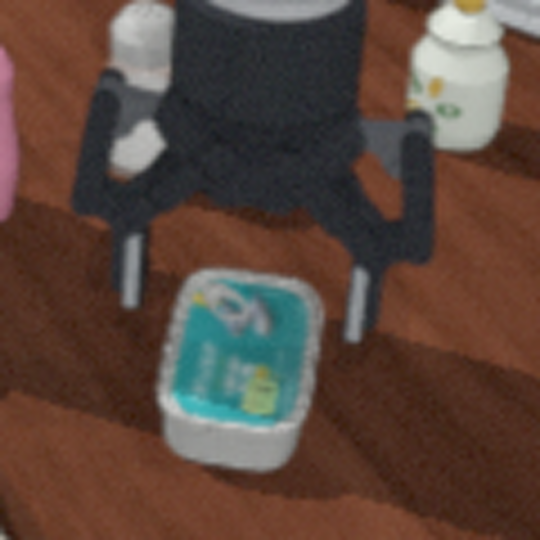

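```bash
python3 - <<'E'
from h import *
for z in(.02,.03,.04,.05): print(z,((proj("scene",[.3372,-.2962,z])-[320,220])*4.5).round())
E
```

```text
0.02 [241. 357.]
0.03 [242. 338.]
0.04 [244. 319.]
0.05 [246. 300.]
```

Emit:
{"api": "send_rows", "payload": {"plan": [{"linear": [0, 0.5, 0], "roll": -0.08}, {"linear": [0, 0.23, 0], "roll": 0}, {"linear": [0, 0, 0], "roll": 0}, {"linear": [0, 0, 0], "roll": 0}, {"linear": [0, 0, 0], "roll": 0}]}}

```text
t: 23.9
tcp_pos: [0.3374, -0.2975, 0.0145]
tool_rot: [0.231, -0.668, 0.669, -0.231]
force: [0.2, -1.2, -0.1]
finger_gap: 0.994
```

Emit:
{"api": "send_rows", "payload": {"plan": [{"linear": [0, 0, 0], "roll": 0}, {"linear": [0, 0, 0], "roll": 0}, {"linear": [0, 0, 0], "roll": 0}, {"linear": [0, 0, 0], "roll": 0}, {"linear": [0, 0, 0], "roll": 0}], "claw": 50}}

```text
t: 24.52
tcp_pos: [0.3373, -0.2975, 0.0146]
tool_rot: [0.231, -0.668, 0.669, -0.231]
force: [-0.3, 0.1, 6.6]
finger_gap: 0.688
```

```bash
python3 - <<'E'
from h import *
st()
go([(.337,-.296,.13,-.904),(.43,0,.16,.1),(.4869,.1711,.1,.8136)],f=1.2)
s=manip.snapshot("scene")
cv2.imwrite("pics/s12.png",cv2.resize(s[220:340,320:440],None,fx=4.5,fy=4.5,interpolation=cv2.INTER_CUBIC))
E
```

```text
t 24.52 tcp [ 0.3373 -0.2975  0.0146] psi -0.905 ydown [ 0.    -0.001 -1.   ] F [-0.3  0.1  6.6] gap 0.688 q [-0.97  0.74  2.02  0.    0.38 -0.07]
call
  1
  [-0.01, -0.96, -0.01, 0.0]
  [0.0, -0.96, -0.01, 0.0]
  [-0.01, -0.96, -0.01, 0.0]
  [0.0, -0.97, -0.01, 0.0]
  [-0.78, -0.09, -0.53, -0.87]
call
  2
  [-0.82, -0.09, -0.46, -0.87]
  [-0.86, -0.09, -0.38, -0.87]
  [-0.89, -0.09, -0.3, -0.87]
  [-0.91, -0.09, -0.22, -0.87]
  [-0.93, -0.09, -0.14, -0.87]
call
  3
  [-0.94, -0.09, -0.05, -0.87]
  [-0.94, -0.09, 0.03, -0.87]
  [-0.93, -0.09, 0.12, -0.87]
  [-0.92, -0.1, 0.21, -0.87]
  [-0.9, -0.09, 0.28, -0.87]
call
  4
  [-0.78, 0.29, 0.35, -0.97]
  [-0.75, 0.28, 0.43, -0.97]
  [-0.7, 0.29, 0.5, -0.97]
  [-0.64, 0.28, 0.57, -0.97]
  [-0.58, 0.29, 0.63, -0.97]
call
  5
  [-0.52, 0.28, 0.68, -0.97]
  [-0.45, 0.29, 0.74, -0.97]
  [0.0, 0.0, 0.0, 0.0]
  [0.0, 0.0, 0.0, 0.0]
  [0.0, 0.0, 0.0, 0.0]
end [0.4869 0.1712 0.0999] psi 0.808 q6~ -0.47542726016252496
```

View pics/s12.png

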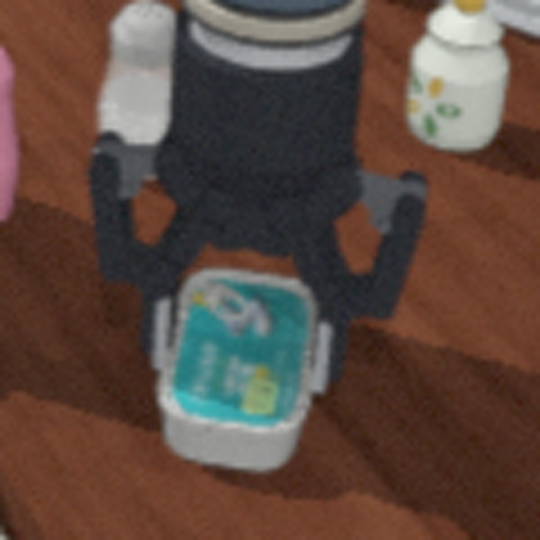

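Emit:
{"api": "send_rows", "payload": {"plan": [{"linear": [0, -0.96, 0], "roll": 0}, {"linear": [0, -0.96, 0], "roll": 0}, {"linear": [0, -0.96, 0], "roll": 0}, {"linear": [0, -0.96, 0], "roll": 0}, {"linear": [-0.78, -0.09, -0.53], "roll": -0.87}]}}

```text
t: 25.2
tcp_pos: [0.3471, -0.273, 0.1338]
tool_rot: [0.261, -0.655, 0.659, -0.262]
force: [0.4, 1.2, -2.9]
finger_gap: 0.692
```

Emit:
{"api": "send_rows", "payload": {"plan": [{"linear": [-0.82, -0.09, -0.46], "roll": -0.87}, {"linear": [-0.86, -0.09, -0.38], "roll": -0.87}, {"linear": [-0.89, -0.09, -0.3], "roll": -0.87}, {"linear": [-0.91, -0.09, -0.22], "roll": -0.87}, {"linear": [-0.93, -0.09, -0.14], "roll": -0.87}]}}

```text
t: 25.82
tcp_pos: [0.3878, -0.1349, 0.1454]
tool_rot: [-0.404, 0.581, -0.58, 0.404]
force: [1.3, 0.4, -1.6]
finger_gap: 0.69
```

Emit:
{"api": "send_rows", "payload": {"plan": [{"linear": [-0.94, -0.09, -0.05], "roll": -0.87}, {"linear": [-0.94, -0.09, 0.03], "roll": -0.87}, {"linear": [-0.93, -0.09, 0.12], "roll": -0.87}, {"linear": [-0.92, -0.09, 0.2], "roll": -0.87}, {"linear": [-0.9, -0.09, 0.28], "roll": -0.87}]}}

```text
t: 26.45
tcp_pos: [0.4295, -0.0002, 0.1588]
tool_rot: [0.524, -0.475, 0.474, -0.524]
force: [-0.4, 0.1, -1.7]
finger_gap: 0.688
```

Emit:
{"api": "send_rows", "payload": {"plan": [{"linear": [-0.78, 0.28, 0.35], "roll": -0.97}, {"linear": [-0.75, 0.28, 0.43], "roll": -0.97}, {"linear": [-0.7, 0.28, 0.5], "roll": -0.97}, {"linear": [-0.64, 0.28, 0.57], "roll": -0.97}, {"linear": [-0.58, 0.28, 0.63], "roll": -0.97}]}}

```text
t: 27.08
tcp_pos: [0.4704, 0.1218, 0.1164]
tool_rot: [0.627, -0.328, 0.327, -0.627]
force: [0.0, -0.8, -2.0]
finger_gap: 0.687
```

Emit:
{"api": "send_rows", "payload": {"plan": [{"linear": [-0.52, 0.28, 0.68], "roll": -0.97}, {"linear": [-0.45, 0.28, 0.74], "roll": -0.97}, {"linear": [0, 0, 0], "roll": 0}, {"linear": [0, 0, 0], "roll": 0}, {"linear": [0, 0, 0], "roll": 0}]}}

```text
t: 27.7
tcp_pos: [0.4864, 0.1693, 0.1003]
tool_rot: [0.656, -0.264, 0.264, -0.656]
force: [-0.2, -0.3, -0.8]
finger_gap: 0.687
```

```bash
python3 - <<'E'
from h import *
st()
go([(.4869,.1711,.06,.8136),(.4869,.1711,.0258,.8136)],f=.7)
s=manip.snapshot("scene");t=manip.snapshot("top")
cv2.imwrite("pics/s13.png",cv2.resize(s[130:250,230:350],None,fx=4.5,fy=4.5,interpolation=cv2.INTER_CUBIC))
cv2.imwrite("pics/t13.png",cv2.resize(t[130:270,200:340],None,fx=4,fy=4,interpolation=cv2.INTER_CUBIC))
E
```

```text
t 27.7 tcp [0.4864 0.1693 0.1003] psi 0.807 ydown [-0. -0. -1.] F [-0.2 -0.3 -0.8] gap 0.687 q [ 0.12  0.6   1.83 -0.    0.72 -0.69]
call
  1
  [-0.01, 0.67, 0.03, -0.03]
  [-0.02, 0.67, 0.03, -0.03]
  [0.0, 0.57, 0.0, 0.0]
  [0.0, 0.57, 0.0, 0.0]
  [0.0, 0.0, 0.0, 0.0]
end [0.4869 0.1712 0.0259] psi 0.813 q6~ -0.4755033869377758
```

View pics/s13.png

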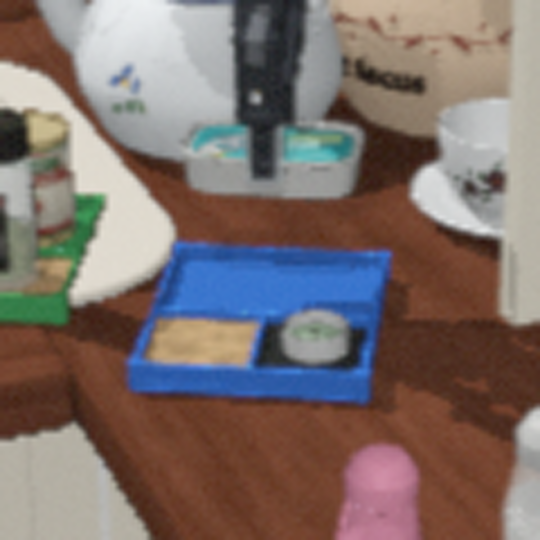

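View pics/t13.png

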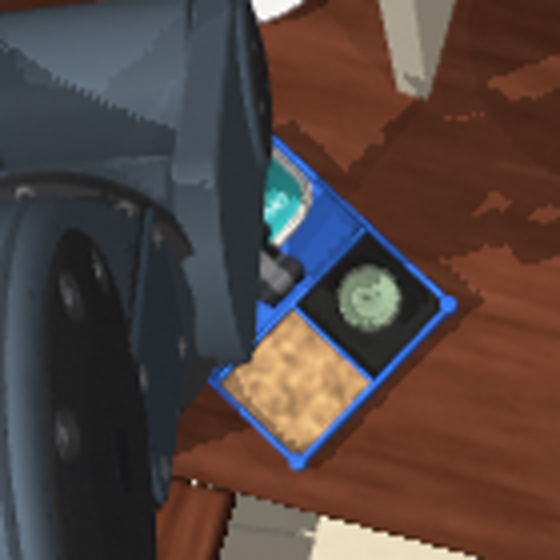

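Emit:
{"api": "send_rows", "payload": {"plan": [{"linear": [-0.01, 0.67, 0.03], "roll": -0.03}, {"linear": [-0.02, 0.67, 0.03], "roll": -0.03}, {"linear": [0, 0.5, 0], "roll": 0}, {"linear": [0, 0.3, 0], "roll": 0}, {"linear": [0, 0, 0], "roll": 0}]}}

```text
t: 28.42
tcp_pos: [0.487, 0.1718, 0.0354]
tool_rot: [0.657, -0.262, 0.261, -0.657]
force: [-0.3, -0.1, -1.5]
finger_gap: 0.686
```

```bash
python3 - <<'E'
from h import *
st()
go([(.4869,.1711,.0255,.8136)],f=.7)
s=manip.snapshot("scene")
cv2.imwrite("pics/s14.png",cv2.resize(s[130:250,230:350],None,fx=4.5,fy=4.5,interpolation=cv2.INTER_CUBIC))
E
```

```text
t 28.43 tcp [0.487  0.1718 0.0354] psi 0.814 ydown [-0.001 -0.    -1.   ] F [-0.3 -0.1 -1.5] gap 0.686 q [ 0.12  0.72  1.85 -0.    0.57 -0.69]
call
  1
  [0.01, 0.33, -0.02, 0.0]
  [0.0, 0.0, 0.0, 0.0]
  [0.0, 0.0, 0.0, 0.0]
  [0.0, 0.0, 0.0, 0.0]
  [0.0, 0.0, 0.0, 0.0]
end [0.4868 0.1712 0.0255] psi 0.814 q6~ -0.47553394412537814
```

View pics/s14.png

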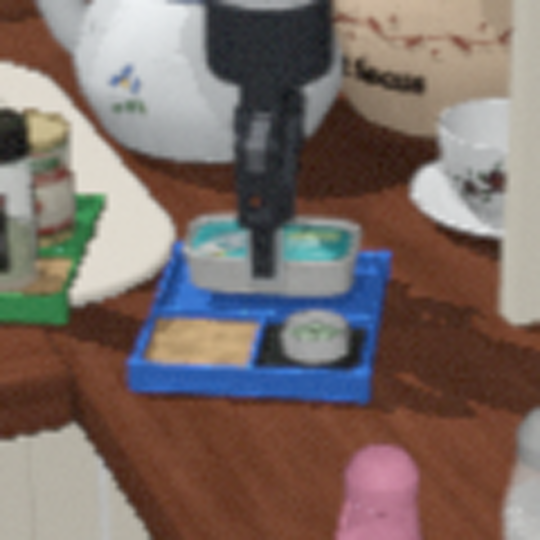

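Emit:
{"api": "send_rows", "payload": {"plan": [{"linear": [0, 0.32, 0], "roll": 0}, {"linear": [0, 0, 0], "roll": 0}, {"linear": [0, 0, 0], "roll": 0}, {"linear": [0, 0, 0], "roll": 0}, {"linear": [0, 0, 0], "roll": 0}]}}

```text
t: 29.1
tcp_pos: [0.4874, 0.172, 0.0265]
tool_rot: [-0.657, 0.261, -0.261, 0.657]
force: [-0.6, 0.3, -1.1]
finger_gap: 0.686
```

Emit:
{"api": "send_rows", "payload": {"plan": [{"linear": [0, 0, 0], "roll": 0}, {"linear": [0, 0, 0], "roll": 0}, {"linear": [0, 0, 0], "roll": 0}, {"linear": [0, 0, 0], "roll": 0}, {"linear": [0, 0, 0], "roll": 0}], "claw": 78}}

```text
t: 29.72
tcp_pos: [0.4873, 0.172, 0.0263]
tool_rot: [0.657, -0.261, 0.261, -0.657]
force: [-0.6, -1.0, 0.4]
finger_gap: 0.915
```

```bash
python3 - <<'E'
from h import *
st()
go([(.4869,.1711,.15,.8136),(.4235,-.1414,.17,.3)],f=1.4)
s=manip.snapshot("scene")
cv2.imwrite("pics/s15.png",cv2.resize(s[130:250,230:350],None,fx=4.5,fy=4.5,interpolation=cv2.INTER_CUBIC))
E
```

```text
t 29.73 tcp [0.4873 0.172  0.0263] psi 0.814 ydown [-0. -0. -1.] F [-0.6 -1.   0.4] gap 0.915 q [ 0.12  0.74  1.85 -0.    0.55 -0.69]
call
  1
  [0.0, -0.82, -0.01, 0.0]
  [0.0, -0.83, -0.01, 0.0]
  [0.0, -0.82, 0.0, 0.0]
  [0.0, -0.83, -0.01, 0.0]
  [0.01, -0.82, 0.0, 0.0]
call
  2
  [0.62, -0.07, -1.0, 0.54]
  [0.68, -0.07, -0.97, 0.54]
  [0.73, -0.08, -0.93, 0.54]
  [0.78, -0.07, -0.88, 0.54]
  [0.83, -0.08, -0.84, 0.54]
call
  3
  [0.88, -0.07, -0.79, 0.54]
  [0.93, -0.08, -0.74, 0.54]
  [0.96, -0.07, -0.68, 0.54]
  [1.0, -0.08, -0.63, 0.54]
  [0.0, 0.0, 0.0, 0.0]
end [ 0.4234 -0.1414  0.17  ] psi 0.305 q6~ -0.6222801826681899
```

View pics/s15.png

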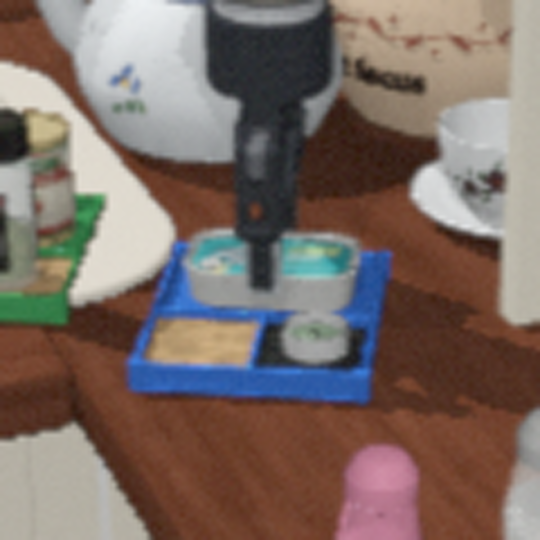

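```bash
python3 - <<'E'
from h import *
go([(.4869,.1711,.15,.8136),(.4235,-.1414,.17,-.4)],f=1.4)
E
```

```text
call
  1
  [0.0, -0.82, -0.01, 0.0]
  [0.0, -0.83, -0.01, 0.0]
  [0.0, -0.82, 0.0, 0.0]
  [0.0, -0.83, -0.01, 0.0]
  [0.01, -0.82, 0.0, 0.0]
call
  2
  [0.47, -0.06, -0.75, 0.97]
  [0.54, -0.06, -0.7, 0.97]
  [0.61, -0.05, -0.64, 0.97]
  [0.67, -0.06, -0.58, 0.97]
  [0.73, -0.05, -0.51, 0.97]
call
  3
  [0.77, -0.06, -0.43, 0.97]
  [0.81, -0.05, -0.35, 0.97]
  [0.85, -0.06, -0.26, 0.97]
  [0.87, -0.05, -0.18, 0.97]
  [0.88, -0.06, -0.09, 0.97]
call
  4
  [0.89, -0.05, 0.0, 0.97]
  [0.88, -0.06, 0.09, 0.97]
  [0.0, 0.0, 0.0, 0.0]
  [0.0, 0.0, 0.0, 0.0]
  [0.0, 0.0, 0.0, 0.0]
end [ 0.4234 -0.1414  0.17  ] psi -0.405 q6~ 0.07765649221729637
```

Emit:
{"api": "send_rows", "payload": {"plan": [{"linear": [0, -0.82, 0], "roll": 0}, {"linear": [0, -0.82, 0], "roll": 0}, {"linear": [0, -0.82, 0], "roll": 0}, {"linear": [0, -0.82, 0], "roll": 0}, {"linear": [0, -0.82, 0], "roll": 0}]}}

```text
t: 30.4
tcp_pos: [0.4871, 0.1719, 0.1501]
tool_rot: [0.657, -0.261, 0.261, -0.657]
force: [-0.6, 0.2, -0.9]
finger_gap: 0.913
```

Emit:
{"api": "send_rows", "payload": {"plan": [{"linear": [0.47, -0.06, -0.75], "roll": 0.97}, {"linear": [0.54, -0.06, -0.7], "roll": 0.97}, {"linear": [0.61, -0.06, -0.64], "roll": 0.97}, {"linear": [0.67, -0.06, -0.58], "roll": 0.97}, {"linear": [0.73, -0.06, -0.51], "roll": 0.97}], "claw": 72}}

```text
t: 31.02
tcp_pos: [0.4605, 0.041, 0.1584]
tool_rot: [-0.57, 0.419, -0.419, 0.57]
force: [0.6, -1.2, 0.5]
finger_gap: 0.841
```

Emit:
{"api": "send_rows", "payload": {"plan": [{"linear": [0.77, -0.06, -0.43], "roll": 0.97}, {"linear": [0.81, -0.06, -0.35], "roll": 0.97}, {"linear": [0.85, -0.06, -0.26], "roll": 0.97}, {"linear": [0.87, -0.06, -0.18], "roll": 0.97}, {"linear": [0.88, -0.06, -0.09], "roll": 0.97}]}}

```text
t: 31.65
tcp_pos: [0.4341, -0.0892, 0.1674]
tool_rot: [-0.446, 0.549, -0.548, 0.446]
force: [0.3, 0.9, 0.9]
finger_gap: 0.843
```

Emit:
{"api": "send_rows", "payload": {"plan": [{"linear": [0.89, -0.05, 0], "roll": 0.97}, {"linear": [0.88, -0.06, 0.09], "roll": 0.97}, {"linear": [0, 0, 0], "roll": 0}, {"linear": [0, 0, 0], "roll": 0}, {"linear": [0, 0, 0], "roll": 0}]}}

```text
t: 32.28
tcp_pos: [0.4236, -0.1396, 0.1705]
tool_rot: [-0.39, 0.59, -0.59, 0.39]
force: [-0.2, 0.3, 0.1]
finger_gap: 0.843
```

```bash
python3 - <<'E'
from h import *
st()
s=manip.snapshot("scene");t=manip.snapshot("top")
go([(.4235,-.1414,.10,-.4)],f=.9); print("then .042")
print(proj("scene",[.4235,-.1414,0]),proj("scene",[.4235,-.1414,.09]))
cv2.imwrite("pics/s16.png",cv2.resize(s[130:310,260:440],None,fx=3.3,fy=3.3,interpolation=cv2.INTER_CUBIC))
cv2.imwrite("pics/t16.png",cv2.resize(t[130:290,140:340],None,fx=4,fy=3.7,interpolation=cv2.INTER_CUBIC))
E
```

```text
t 32.27 tcp [ 0.4236 -0.1396  0.1705] psi -0.403 ydown [-0.001  0.001 -1.   ] F [-0.2  0.3  0.1] gap 0.843 q [-0.57  0.41  1.94  0.    0.8  -0.17]
call
  1
  [0.02, 0.78, 0.01, -0.01]
  [0.02, 0.79, 0.0, -0.01]
  [0.02, 0.78, 0.01, -0.01]
  [0.0, 0.0, 0.0, 0.0]
  [0.0, 0.0, 0.0, 0.0]
end [ 0.4236 -0.1416  0.1001] psi -0.4 q6~ 0.077489278814738
then .042
[350.8593708  256.54403497] [352.90077174 221.86991411]
```

View pics/s16.png

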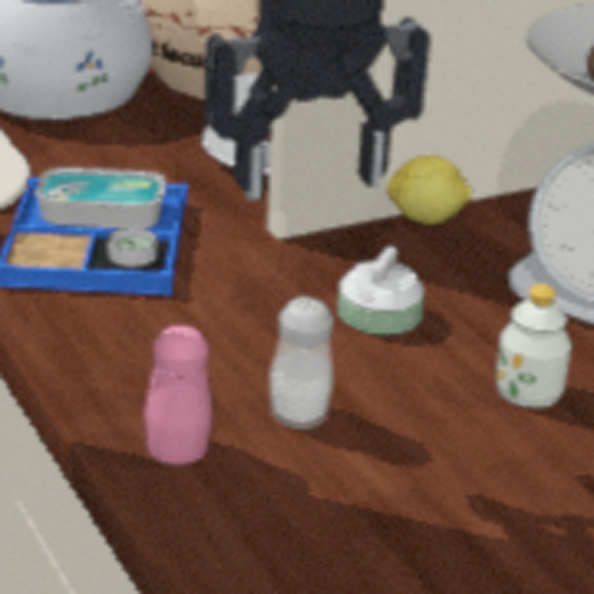

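View pics/t16.png

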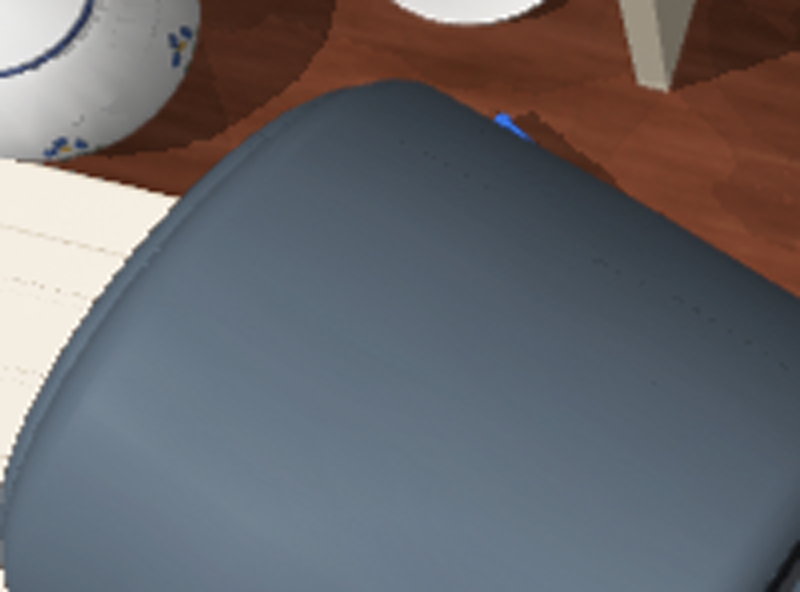

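The clear shaker with a grey cap (crop 302,360) is the salt. The pink one (crop 180,395) is the look-alike and stays.

Emit:
{"api": "send_rows", "payload": {"plan": [{"linear": [0.02, 0.86, 0], "roll": 0}, {"linear": [0.02, 0.86, 0], "roll": 0}, {"linear": [0.02, 0.86, 0], "roll": 0}, {"linear": [0, 0.86, 0], "roll": 0}, {"linear": [0, 0.86, 0], "roll": 0}]}}

```text
t: 33.0
tcp_pos: [0.4234, -0.1419, 0.0408]
tool_rot: [0.39, -0.59, 0.59, -0.39]
force: [0.3, 1.3, -0.5]
finger_gap: 0.843
```

Emit:
{"api": "send_rows", "payload": {"plan": [{"linear": [0, 0, 0], "roll": 0}, {"linear": [0, 0, 0], "roll": 0}, {"linear": [0, 0, 0], "roll": 0}, {"linear": [0, 0, 0], "roll": 0}, {"linear": [0, 0, 0], "roll": 0}], "claw": 32}}

```text
t: 33.62
tcp_pos: [0.4234, -0.1424, 0.0422]
tool_rot: [0.389, -0.59, 0.591, -0.39]
force: [0.6, -0.6, 3.4]
finger_gap: 0.442
```

```bash
python3 - <<'E'
from h import *
st()
s=manip.snapshot("scene")
go([(.4235,-.1414,.10,-.4),(.4103,.1368,.13,-.6)],f=1.2)
cv2.imwrite("pics/s17.png",cv2.resize(s[130:310,260:440],None,fx=3.3,fy=3.3,interpolation=cv2.INTER_CUBIC))
E
```

```text
t 33.62 tcp [ 0.4234 -0.1424  0.0422] psi -0.405 ydown [ 0.001 -0.001 -1.   ] F [ 0.6 -0.6  3.4] gap 0.442 q [-0.58  0.67  2.02  0.    0.44 -0.17]
call
  1
  [-0.02, -0.96, 0.0, -0.02]
  [-0.01, -0.97, -0.01, -0.02]
  [-0.93, -0.11, -0.45, 0.21]
  [-0.92, -0.11, -0.47, 0.21]
  [-0.91, -0.11, -0.49, 0.21]
call
  2
  [-0.9, -0.11, -0.51, 0.21]
  [-0.89, -0.11, -0.52, 0.21]
  [-0.87, -0.11, -0.54, 0.21]
  [-0.86, -0.11, -0.56, 0.21]
  [-0.85, -0.12, -0.59, 0.21]
call
  3
  [-0.84, -0.11, -0.6, 0.21]
  [0.0, 0.0, 0.0, 0.0]
  [0.0, 0.0, 0.0, 0.0]
  [0.0, 0.0, 0.0, 0.0]
  [0.0, 0.0, 0.0, 0.0]
end [0.4103 0.1367 0.1299] psi -0.598 q6~ 0.9217442247700147
```

View pics/s17.png

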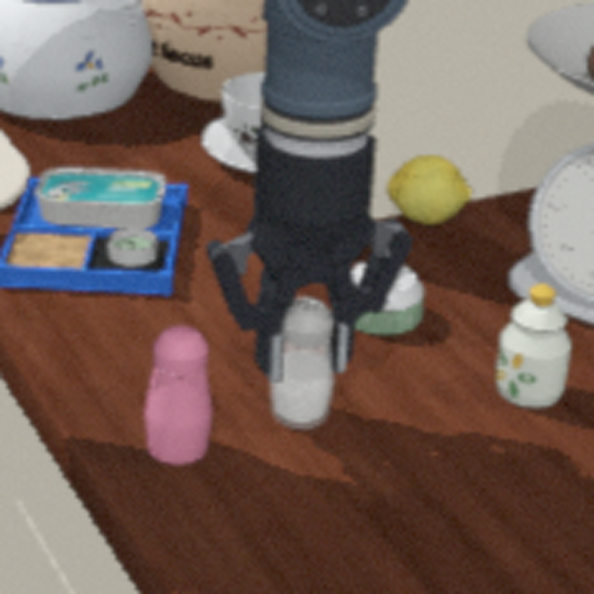

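Emit:
{"api": "send_rows", "payload": {"plan": [{"linear": [0, -0.96, 0], "roll": 0}, {"linear": [0, -0.96, 0], "roll": 0}, {"linear": [-0.93, -0.11, -0.45], "roll": 0.21}, {"linear": [-0.92, -0.11, -0.47], "roll": 0.21}, {"linear": [-0.91, -0.11, -0.49], "roll": 0.21}]}}

```text
t: 34.3
tcp_pos: [0.4186, -0.0485, 0.1094]
tool_rot: [0.369, -0.603, 0.603, -0.369]
force: [1.2, 0.1, -0.3]
finger_gap: 0.443
```

Emit:
{"api": "send_rows", "payload": {"plan": [{"linear": [-0.9, -0.11, -0.51], "roll": 0.21}, {"linear": [-0.89, -0.11, -0.52], "roll": 0.21}, {"linear": [-0.87, -0.11, -0.54], "roll": 0.21}, {"linear": [-0.86, -0.11, -0.56], "roll": 0.21}, {"linear": [-0.85, -0.11, -0.59], "roll": 0.21}]}}

```text
t: 34.92
tcp_pos: [0.412, 0.106, 0.1257]
tool_rot: [-0.336, 0.622, -0.622, 0.336]
force: [-0.9, -0.7, -1.7]
finger_gap: 0.444
```

Emit:
{"api": "send_rows", "payload": {"plan": [{"linear": [-0.84, -0.11, -0.6], "roll": 0.21}, {"linear": [0, 0, 0], "roll": 0}, {"linear": [0, 0, 0], "roll": 0}, {"linear": [0, 0, 0], "roll": 0}, {"linear": [0, 0, 0], "roll": 0}]}}

```text
t: 35.55
tcp_pos: [0.4112, 0.1352, 0.1288]
tool_rot: [-0.329, 0.626, -0.626, 0.329]
force: [0.0, 0.2, -1.8]
finger_gap: 0.443
```

```bash
python3 - <<'E'
from h import *
st()
s=manip.snapshot("scene");t=manip.snapshot("top")
go([(.4103,.1368,.075,-.6)],f=.7);go([(.4103,.1368,.0555,-.6)],f=.7)
cv2.imwrite("pics/s18.png",cv2.resize(s[110:260,220:370],None,fx=4,fy=4,interpolation=cv2.INTER_CUBIC))
cv2.imwrite("pics/t18.png",cv2.resize(t[130:290,180:340],None,fx=3.7,fy=3.7,interpolation=cv2.INTER_CUBIC))
E
```

```text
t 35.55 tcp [0.4112 0.1352 0.1288] psi -0.604 ydown [-0. -0. -1.] F [ 0.   0.2 -1.8] gap 0.443 q [ 0.06  0.48  2.01 -0.    0.66  0.66]
call
  1
  [-0.01, 0.6, -0.02, -0.01]
  [-0.01, 0.6, -0.01, -0.01]
  [0.0, 0.59, -0.02, -0.01]
  [0.0, 0.0, 0.0, 0.0]
  [0.0, 0.0, 0.0, 0.0]
end [0.4102 0.1368 0.0751] psi -0.601 q6~ 0.9218547478037813
call
  1
  [-0.01, 0.61, -0.01, -0.01]
  [0.0, 0.61, -0.01, -0.01]
  [-0.01, 0.61, -0.01, -0.01]
  [0.0, 0.61, -0.02, -0.01]
  [0.0, 0.0, 0.0, 0.0]
end [0.4102 0.1368 0.0556] psi -0.599 q6~ 0.9218551543202226
```

View pics/s18.png

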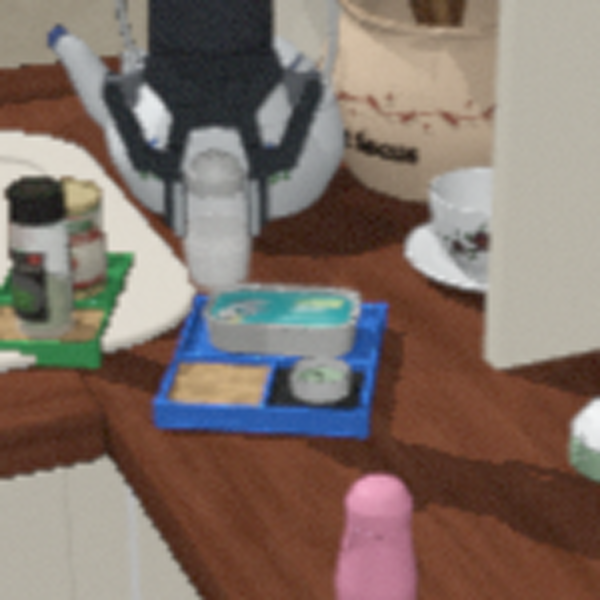

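View pics/t18.png

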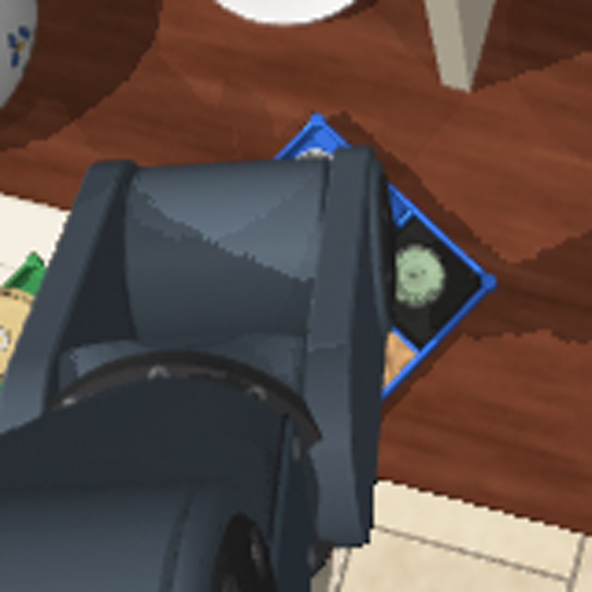

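Emit:
{"api": "send_rows", "payload": {"plan": [{"linear": [0, 0.6, -0.02], "roll": 0}, {"linear": [-0.01, 0.6, -0.02], "roll": 0}, {"linear": [-0.01, 0.6, -0.02], "roll": 0}, {"linear": [0, 0, 0], "roll": 0}, {"linear": [0, 0, 0], "roll": 0}]}}

```text
t: 36.28
tcp_pos: [0.4102, 0.1374, 0.0752]
tool_rot: [0.329, -0.626, 0.626, -0.329]
force: [0.2, -0.5, -0.1]
finger_gap: 0.439
```

```bash
python3 - <<'E'
from h import *
st()
s=manip.snapshot("scene")
go([(.4103,.1368,.055,-.6)],f=.4)
T=np.array([.4635,.1464]);c,sn=np.cos(.8136),np.sin(.8136)
print("salt bay px",(proj("scene",[.4103,.1368,.012])-[220,110])*4,"bottom now", (proj("scene",[.4103,.1368,.033])-[220,110])*4)
cv2.imwrite("pics/s19.png",cv2.resize(s[110:260,220:370],None,fx=4,fy=4,interpolation=cv2.INTER_CUBIC))
E
```

```text
t 36.27 tcp [0.4102 0.1374 0.0752] psi -0.603 ydown [ 0.  0. -1.] F [ 0.2 -0.5 -0.1] gap 0.439 q [ 0.06  0.59  2.04 -0.    0.5   0.67]
call
  1
  [0.01, 0.34, 0.0, -0.01]
  [0.01, 0.34, 0.01, -0.01]
  [0.0, 0.0, 0.0, 0.0]
  [0.0, 0.0, 0.0, 0.0]
  [0.0, 0.0, 0.0, 0.0]
end [0.4103 0.1368 0.055 ] psi -0.601 q6~ 0.9217691197116661
salt bay px [218.94618041 389.21596157] bottom now [218.18080647 360.64456196]
```

View pics/s19.png

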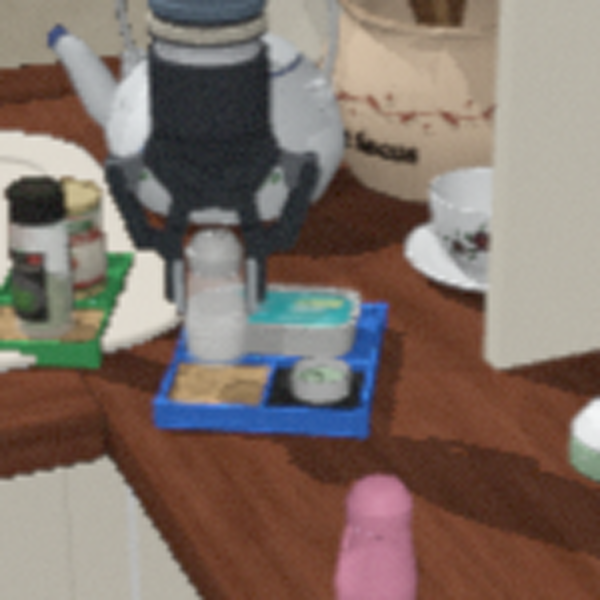

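Emit:
{"api": "send_rows", "payload": {"plan": [{"linear": [0.01, 0.36, 0], "roll": 0}, {"linear": [0.01, 0.36, 0], "roll": 0}, {"linear": [0, 0, 0], "roll": 0}, {"linear": [0, 0, 0], "roll": 0}, {"linear": [0, 0, 0], "roll": 0}]}}

```text
t: 36.95
tcp_pos: [0.4103, 0.1369, 0.0533]
tool_rot: [0.329, -0.626, 0.626, -0.33]
force: [0.2, -1.7, 5.3]
finger_gap: 0.442
```

```bash
python3 - <<'E'
from h import *
st()
s=manip.snapshot("scene")
cv2.imwrite("pics/s20.png",cv2.resize(s[110:260,220:370],None,fx=4,fy=4,interpolation=cv2.INTER_CUBIC))
E
```

```text
t 36.95 tcp [0.4103 0.1369 0.0533] psi -0.602 ydown [ 0.002 -0.    -1.   ] F [ 0.2 -1.7  5.3] gap 0.442 q [ 0.06  0.64  2.06 -0.    0.44  0.67]
```

View pics/s20.png

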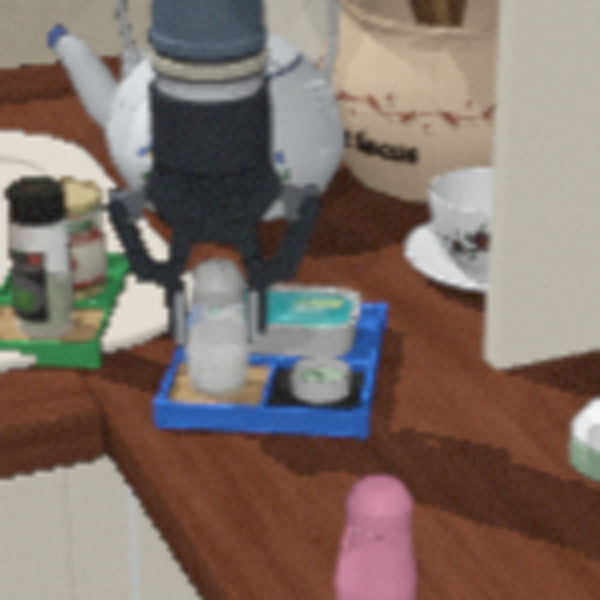

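Emit:
{"api": "send_rows", "payload": {"plan": [{"linear": [0, 0, 0], "roll": 0}, {"linear": [0, 0, 0], "roll": 0}, {"linear": [0, 0, 0], "roll": 0}, {"linear": [0, 0, 0], "roll": 0}, {"linear": [0, 0, 0], "roll": 0}], "claw": 65}}

```text
t: 37.62
tcp_pos: [0.4096, 0.137, 0.0533]
tool_rot: [-0.329, 0.626, -0.626, 0.329]
force: [-0.1, -0.7, -0.1]
finger_gap: 0.763
```

Emit:
{"api": "send_rows", "payload": {"plan": [{"linear": [0, -0.8, 0], "roll": 0}, {"linear": [0, -0.9, 0], "roll": 0}, {"linear": [0, -0.9, 0], "roll": 0}, {"linear": [0, -0.9, 0], "roll": 0}, {"linear": [0, 0, 0], "roll": 0}]}}

```text
t: 38.25
tcp_pos: [0.4108, 0.1372, 0.1598]
tool_rot: [0.328, -0.625, 0.626, -0.331]
force: [0.5, -0.3, -0.9]
finger_gap: 0.76
```

```bash
python3 - <<'E'
from h import *
st()
s=manip.snapshot("scene")
go([(.4103,-.1,.17,-.6)],f=1.3)
cv2.imwrite("pics/s21.png",cv2.resize(s[110:260,220:370],None,fx=4,fy=4,interpolation=cv2.INTER_CUBIC))
E
```

```text
t 38.25 tcp [0.4108 0.1372 0.1598] psi -0.602 ydown [ 0.005  0.    -1.   ] F [ 0.5 -0.3 -0.9] gap 0.76 q [0.06 0.41 1.98 0.   0.74 0.67]
call
  1
  [0.93, -0.05, 0.64, 0.0]
  [0.93, -0.05, 0.64, 0.0]
  [0.93, -0.05, 0.64, 0.0]
  [0.93, -0.06, 0.64, 0.0]
  [0.93, -0.05, 0.64, 0.0]
call
  2
  [0.93, -0.06, 0.64, 0.0]
  [0.92, -0.05, 0.65, 0.0]
  [0.0, 0.0, 0.0, 0.0]
  [0.0, 0.0, 0.0, 0.0]
  [0.0, 0.0, 0.0, 0.0]
end [ 0.4104 -0.0999  0.1699] psi -0.602 q6~ 0.3611018839796974
```

View pics/s21.png

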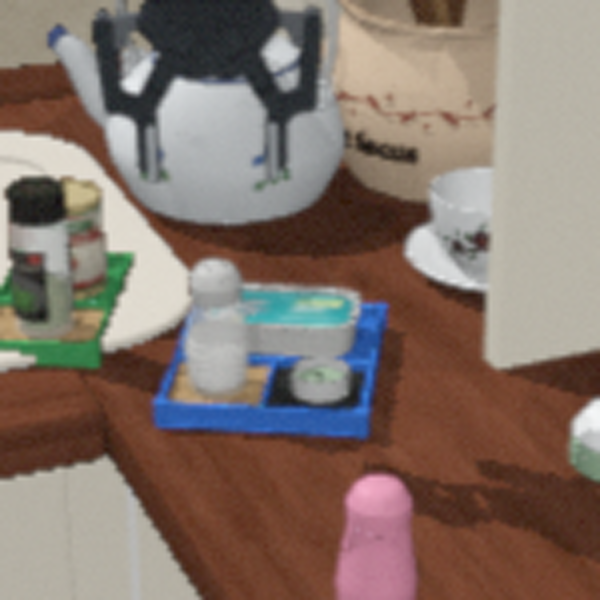

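Released cleanly and upright. I'll move the arm aside and take a final measurement.

Emit:
{"api": "send_rows", "payload": {"plan": [{"linear": [0.93, -0.05, 0.64], "roll": 0}, {"linear": [0.93, -0.05, 0.64], "roll": 0}, {"linear": [0.93, -0.05, 0.64], "roll": 0}, {"linear": [0.93, -0.05, 0.64], "roll": 0}, {"linear": [0.93, -0.05, 0.64], "roll": 0}]}}

```text
t: 38.92
tcp_pos: [0.4087, -0.0332, 0.1646]
tool_rot: [-0.33, 0.627, -0.625, 0.328]
force: [1.1, 0.3, -0.5]
finger_gap: 0.76
```

Emit:
{"api": "send_rows", "payload": {"plan": [{"linear": [0.93, -0.05, 0.64], "roll": 0}, {"linear": [0.93, -0.05, 0.64], "roll": 0}, {"linear": [0.8, 0, 0.5], "roll": 0}, {"linear": [0.8, 0, 0.5], "roll": 0}, {"linear": [0, 0, 0], "roll": 0}]}}

```text
t: 39.55
tcp_pos: [0.407, -0.158, 0.1677]
tool_rot: [-0.328, 0.627, -0.626, 0.328]
force: [0.3, 0.7, -0.3]
finger_gap: 0.759
```

```bash
python3 - <<'E'
from h import *
st()
t=manip.snapshot("top")
cv2.imwrite("pics/t22.png",cv2.resize(t[150:290,150:330],None,fx=4.2,fy=4.2,interpolation=cv2.INTER_CUBIC))
E
```

```text
t 39.55 tcp [ 0.407  -0.158   0.1677] psi -0.606 ydown [-0.001  0.001 -1.   ] F [ 0.3  0.7 -0.3] gap 0.759 q [-0.63  0.4   1.96 -0.    0.78 -0.02]
```

View pics/t22.png

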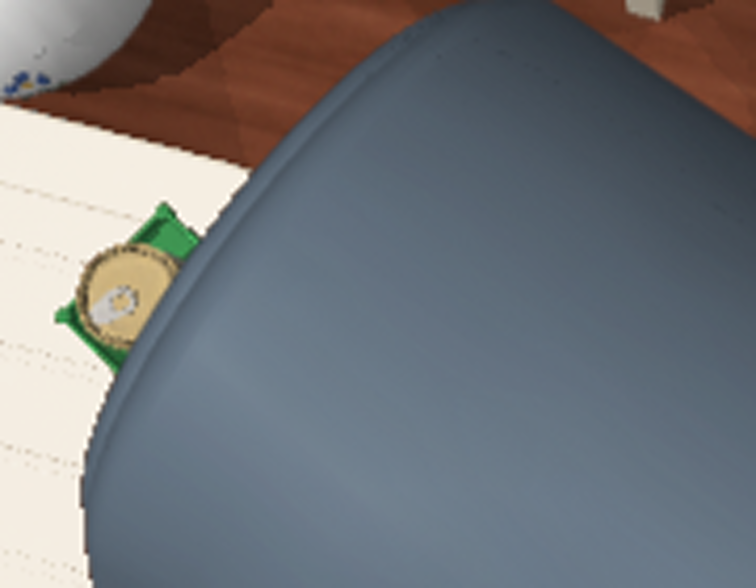

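Emit:
{"api": "send_rows", "payload": {"plan": [{"linear": [1, 0, 0.2], "roll": 0}, {"linear": [1, 0, 0.2], "roll": 0}, {"linear": [1, 0, 0.2], "roll": 0}, {"linear": [1, 0, 0.2], "roll": 0}, {"linear": [1, 0, 0.2], "roll": 0}]}}

```text
t: 40.22
tcp_pos: [0.3463, -0.2961, 0.1681]
tool_rot: [-0.33, 0.627, -0.625, 0.329]
force: [0.4, 0.3, 0.7]
finger_gap: 0.762
```

Emit:
{"api": "send_rows", "payload": {"plan": [{"linear": [0.5, 0, 0.2], "roll": 0}, {"linear": [0, 0, 0], "roll": 0}, {"linear": [0, 0, 0], "roll": 0}, {"linear": [0, 0, 0], "roll": 0}, {"linear": [0, 0, 0], "roll": 0}]}}

```text
t: 40.85
tcp_pos: [0.3435, -0.3122, 0.1689]
tool_rot: [-0.329, 0.626, -0.626, 0.329]
force: [-0.2, 0.4, -0.2]
finger_gap: 0.76
```

```bash
python3 - <<'E'
from h import *
st()
t=manip.snapshot("top")
cv2.imwrite("pics/t23.png",cv2.resize(t[150:290,150:330],None,fx=4.2,fy=4.2,interpolation=cv2.INTER_CUBIC))
print([(np.round(d['extent']).tolist(),round(d['p'],2)) for d in manip.look_for("top","timer")][:2])
E
```

```text
t 40.85 tcp [ 0.3435 -0.3122  0.1689] psi -0.602 ydown [-0.  0. -1.] F [-0.2  0.4 -0.2] gap 0.76 q [-0.98  0.43  1.9   0.    0.82 -0.38]
[]
```

View pics/t23.png

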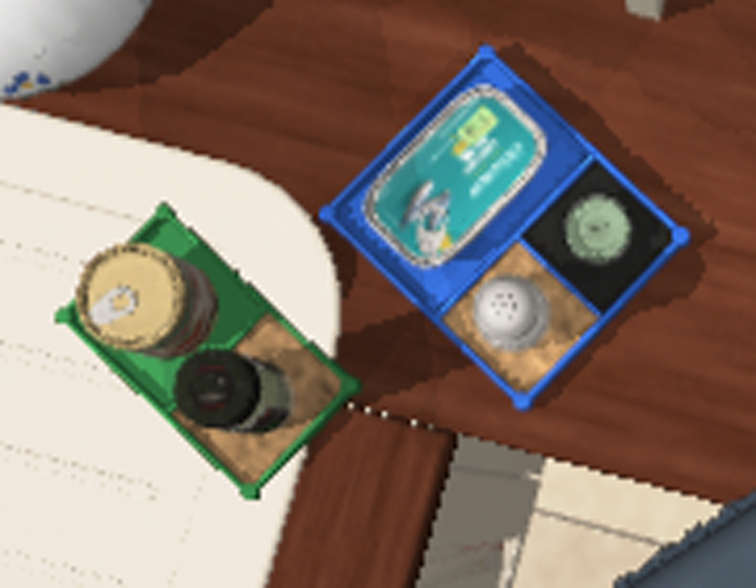

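```bash
python3 - <<'E'
from h import *
def loc(T,a,u,v,z):
    w=pix2w("top",150+u/4.2,150+v/4.2,z)[:2]-T; return (1000*w@np.array([[np.cos(a),-np.sin(a)],[np.sin(a),np.cos(a)]])).round(1)
G=(np.array([.3934,.3112]),.834);B=(np.array([.4635,.1464]),.8136)
print("tom",loc(*G,131,297,.082),"herb",loc(*G,217,388,.117))
print("fish",loc(*B,457,176,.036),"salt",loc(*B,503,307,.101),"tea",loc(*B,600,228,.027))
E
```

```text
tom [33.1 -0.5] herb [-42.6  -1.4]
fish [34.6 -1.4] salt [-45.4  33.2] tea [-42.5 -35.4]
```

```bash
python3 -c "
from h import *
im=manip.snapshot('scene');cv2.imwrite('pics/s24.png',im)
print([(np.round(d['extent']).tolist(),round(d['p'],2)) for d in manip.look_for('scene','timer')][:2])
print(proj('scene',[.5605,-.0784,.03]))
print(manip.sign_off())"
```

```text
[([372.0, 209.0, 389.0, 230.0], 0.82)]
[374.6519146  215.92956929]
the job is handed in; nothing more can be done
None
```

View pics/s24.png

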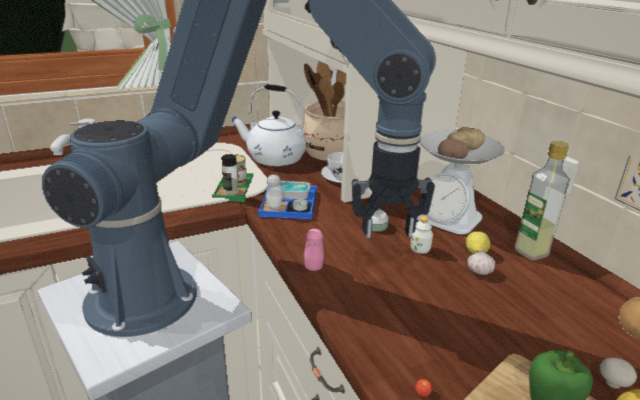

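Both kits are complete and I handed the job in at about 41 s; `sign_off` gives no verdict. I packed the tomato tin, then the herb jar, then the fish tin, then the clear salt shaker. The pink look-alike was left alone.

These are the positions from the last top view, in each tray's own x and y, compared with the bay centres. All are within tolerance:

| Item | Measured (mm) | Bay centre (mm) |
|---|---|---|
| Tomato tin | 33.1, −0.5 | 32.5, 0 |
| Herb jar | −42.6, −1.4 | −41, 0 |
| Fish tin | 34.6, −1.4 | 34, 0 |
| Salt | −45.4, 33.2 | −43.5, 32 |
| Tea light | −42.5, −35.4 | −43.5, −32 |

- **Standing and release:** everything looks upright in the pictures, and the gripper was open, clear of the trays and touching nothing.
- **Heights:** I did not measure them separately at the end. They rest on the lowering heights and on how the pictures look.
- **Timer:** the network missed it in the last top picture because the arm blocked the view. It was found in the last scene picture, partly hidden by the gripper, at its original spot.
- **One reading that disagreed:** an early position for the tomato tin, with the arm half covering it, came out about 7 mm off in tray y. The two later clear views put it within 1 mm.

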